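# Fetch the tin from behind the spice jars

## Task

Clear the three spice jars out of the front row of the steel rack and stand them all on the blue holding mat; then fetch the vegetable tin from the back row and stand it in the middle of the round green serving mat. After that put each jar back upright exactly where it stood in the front row, and leave the white portion cups and the yoghurt pot in the back row undisturbed; tip nothing over.

Things in the scene. Friction and masses are not known exactly. Their poses are not given: they have to be found in the camera images.
- rack: Low rectangular brushed-steel two-row rack tray, fixed, 200 (x) by 262 (y) mm. Origin: centre of its underside on the table; x points to the back row, y along the rows, z up. The floor is 8 mm high and a 16 mm high lip runs round it. Six ringed places: front row at x = -50 mm, back row at x = +35 mm, each at y = -85, 0 and +85 mm; one thing stands in the middle of each at the start.
- holding_mat: Blue ribbed rectangular mat to the right of the rack, fixed, 260 (x) by 110 (y) mm, 3 mm thick. Origin: centre of its underside; x along its long side, z up. Room for the three jars in a row along x, 75 mm apart.
- serving_mat: Round green mat with a thin white ring, fixed, 84 mm in diameter, 3 mm thick, in front of the rack on the robot's side. Origin: centre of its underside.
- cinnamon: Slim round spice jar with dark brown, almost black cap and orange-brown contents, 41 mm in diameter, 105 mm high, 0.11 kg. Loose, stands upright in the front row of the rack at the start; which of the three front places it has changes. Origin: centre of its underside, z up.
- nutmeg: Squarish spice jar with gold cap and dark blue label, 42 x 42 mm (sides along its x and y), 96 mm high, 0.11 kg. Loose, stands upright in the front row of the rack at the start; which of the three front places it has changes. Origin: centre of its underside, z up.
- salt_shaker: Clear shaker with grey domed top and grey contents, body 44 mm in diameter up to 74 mm, then narrowing to the 34 mm top, 90 mm high, 0.10 kg. Loose, stands upright in the front row of the rack at the start; which of the three front places it has changes. Origin: centre of its underside, z up.
- veg_tin: Unopened cylindrical food tin with pale green and white label and plain metal top, 58 mm in diameter, 72 mm high, 0.18 kg, to be fetched. Loose, stands upright in the back row of the rack; which of the three back places it has changes. Origin: centre of its underside, z up.
- portion_cups: Stack of white plastic portion cups, 61 mm in diameter at the top, 62 mm high, light; stays where it is. Loose, stands upright in the back row of the rack; which of the three back places it has changes. Origin: centre of its underside, z up.
- yoghurt_pot: Red, white and blue yoghurt pot with foil lid, 72 mm in diameter, 71 mm high; stays where it is. Loose, stands upright in the back row of the rack; which of the three back places it has changes. Origin: centre of its underside, z up.

How it is judged:
By the outcome, as a careful person would: the job done as asked, in the order asked, and still so for the second after the job is handed in, with the robot touching nothing.
It also fails if it takes over 144 s, if anything falls off the work surface, if the arm or the gripper's body presses on something with over 40 N, if the wrist force passes 120 N, or if a joint passes its speed limit or range.

## Robot

A 7-joint arm with a two-finger parallel gripper is mounted at the origin on a cart in front of the work surface, level with it; the furniture and walls round the work are solid. World frame = base frame: x ahead of the robot, y to its left, z up, the work surface at z = 0. Lengths are in m, angles in rad, forces in N, time in s.
With the tool pointing down it reaches from about 0.35 to 0.9 m from the base axis. Payload 19.9 kg.
Tool frame: the origin (TCP) lies between the finger pads; the fingertips stand 8 mm ahead of it and the grasp point (between the pads) lies 11 mm behind it (ctrl.finger_overhang is the distance from the TCP to the fingertips, in m); z points along the fingers, y is the direction in which the jaws open and shut (so a half turn about z gives the same grasp; the last joint's range is limited). The gripper opens to 94 mm and grips with 3 to 60 N. Pads are 16 mm wide; open, the fingers measure 119 mm over their backs; the gripper's body (75 mm by 177 mm) begins 78 mm behind the grasp point.
Start: joints at [1.153, 0.417, -0.01, 1.614, 0.005, 1.111, -0.053], TCP at [0.229, -0.581, 0.213] pointing down, gripper open.
Joint ranges: [-2.81, 2.81], [-0.39, 2.02], [-1.27, 1.25], [0.06, 2.57], [-1.19, 4.33], [0.19, 2], [-2.82, 2.82]. Speed limits (rad/s): [1.89, 1.89, 2.39, 2.39, 3.01, 3.01, 3.01].

## Interface

Orientations are given as a rotation vector (axis times angle).
In Python, from rig import ctrl gives the robot as it stands. The module is installed in compiled form; this text tells all that it offers.
- The arm moves only by the tool jog_arm, never from a script. Its argument "targets" is a list of rows, each an object of numbers: "rx", "ry", "rz": the turn, a rotation vector about the tool's x, y, z in rad; "tx", "ty", "tz": the shift along the tool's x, y, z in mm; "hand": the closure, from -1 (fully open) to 1 (shut). A call has 1 to 20 rows; each row is the pose to reach, as a shift and turn from the pose commanded when the call began, along the tool's axes at that moment; what a row does not reach only later rows make up. A row lasts 1/8 s, in which the tool goes at most 62.5 mm and 10.7 degrees, less where a joint would pass 70% of its speed; a pose out of reach is approached as far as the arm can. A call with a gripper value outside its range is refused whole. The fingers move at their own pace and stop on an object; "squeeze" is the grip in N (left out, the last holds). Time passes only in rows, so rows that repeat a pose let the fingers close. It gives the time, the measured TCP pose, the force and the opening at its end, in the units of the state.
- ctrl.get_obs(): the state, without advancing time (a new reading comes with each control period).
- ctrl.grab_frame(name): name is "scene" or "top"; returns a dict with "frame" (384x512x3 uint8, red, green, blue), "fov_y" (degrees; the focal length in pixels is half the picture's height over the tangent of half this angle, whatever the lens; pixels are square), "cx", "cy" (the principal point, pixels), "eye" and "rotation" of the camera in the world. Camera axes: x right, y down, z forward; pixel columns grow to the right and rows downward; lengths in m; the calibration is good to about 2 mm. A picture is of the moment at which its call begins. There is no depth.
- ctrl.sign_off(): hands the job in, once; it reports no verdict.
Trained networks look in a picture, given as the dict that the camera call returned (one of the last four; its "shot" number tells which), for a name from the list of things; names that differ only in an ending like _2 or _b are one class to them, and where a whole thing is asked for, a point or a joint stands for the part that bears it (a point fixed in the world has none). Each returns a list of dicts, best first, with "conf" (0 to 1); they miss things now and then, are a little off and sometimes report something else, mostly with a low value. They report only what shows in the picture. A call takes as long as a camera call.
- ctrl.silhouettes(thing, picture): "pixels" (384x512 bool, what is visible of it) and "location" ([column, row] in pixels, amid what is visible of it).
The state is a dict: "time": time; "joint_pos": joint angles; "qvel": joint speeds; "joint_torque": joint torques, N m; "tcp_pos": TCP position; "tool_rot": TCP orientation; "force": force on the tool from outside, world axes, zero at the start; "wrist_torque": the same for the moment, N m; "grip_width": opening from 0.0 (shut) to 1.0 (fully open).
Only numpy, scipy, OpenCV 4.12 (cv2) and the standard library are available. Lean on these libraries where they do the work, as an engineer would, in place of code of your own. Each camera call takes 0.05 s, during which the arm holds its last target. There are 200 camera calls.

## Working session

There is one attempt and no reset: what is moved stays moved. The work goes in short steps, Python scripts to look and compute and a tool call to move; the robot and the scene stay as the last step left them, time stands still between calls to the robot, and variables do not carry over. Pictures are saved under pics/ and viewed, about 12 in all and at most 16, crops included, and the job is handed in when it is done.

Besides the shell and the picture viewer there is one more tool, called after "Request:" as name([rows], argument=value, ...), one row to a line, values as JSON. jog_arm: Moves the arm, as the interface text tells. Its arguments: {"type":"object","properties":{"targets":{"type":"array"},"squeeze":{"type":"number"}},"required":["targets"]}

```bash
mkdir -p pics; cat > h.py <<'E'
import numpy as np, cv2
from rig import ctrl
from scipy.spatial.transform import Rotation as R
def K(p):
    f=192/np.tan(np.radians(p['fov_y'])/2); return f
def ray(p,uv,z):
    f=K(p); d=np.array(p['rotation'])@np.array([(uv[0]-p['cx'])/f,(uv[1]-p['cy'])/f,1]); e=np.array(p['eye'])
    return e+d*(z-e[2])/d[2]
def proj(p,X):
    c=np.array(p['rotation']).T@(np.array(X)-np.array(p['eye'])); f=K(p)
    return np.array([p['cx']+f*c[0]/c[2],p['cy']+f*c[1]/c[2]])
def save(p,n,s=1): 
    im=cv2.cvtColor(p['frame'],cv2.COLOR_RGB2BGR); cv2.imwrite('pics/'+n,im)
names=['rack','holding_mat','serving_mat','cinnamon','nutmeg','salt_shaker','veg_tin','portion_cups','yoghurt_pot']
E
python3 - <<'E'
from h import *
ims=[]
for c in ['scene','top']:
    p=ctrl.grab_frame(c); save(p,c+'0.png')
    print(c,p['fov_y'],p['cx'],p['cy'],p['eye'],np.round(p['rotation'],3).tolist())
    for n in names:
        for d in ctrl.silhouettes(n,p)[:2]:
            m=d['pixels'];ys,xs=np.nonzero(m)
            print(n,round(d['conf'],2),np.round(d['location'],1),m.sum(),xs.min(),xs.max(),ys.min(),ys.max(),ray(p,d['location'],0.0).round(3))
o=ctrl.get_obs();print(o);print(ctrl.finger_overhang)
E
```

```text
scene 50.935815732092664 256.7743370187109 188.1097621930541 [0.12317928 0.21963991 0.68868739] [-1.098, 2.446, -0.962]Traceback (most recent call last):
  File "<stdin>", line 9, in <module>
  File "h.py", line 8, in ray
    return e+d*(z-e[2])/d[2]
                        ~^^^
IndexError: invalid index to scalar variable.
```

Rotation is a rotation vector.

```bash
sed -i "s/np.array(p\['rotation'\])/R.from_rotvec(p['rotation']).as_matrix()/" h.py
python3 - <<'E'
from h import *
for c in ['scene','top']:
    p=ctrl.grab_frame(c); save(p,c+'0.png')
    print(c,p['fov_y'],p['cx'],p['cy'],p['eye'],np.round(p['rotation'],3).tolist())
    for n in names:
        for d in ctrl.silhouettes(n,p)[:2]:
            m=d['pixels'];ys,xs=np.nonzero(m)
            print(n,round(d['conf'],2),np.round(d['location'],1),m.sum(),xs.min(),xs.max(),ys.min(),ys.max(),ray(p,d['location'],0.0).round(3))
o=ctrl.get_obs();print(o);print(ctrl.finger_overhang)
E
```

```text
scene 50.935815732092664 256.7743370187109 188.1097621930541 [0.12317928 0.21963991 0.68868739] [-1.098, 2.446, -0.962]
rack 0.84 [224.4 212.9] 4147 159 303 157 257 [ 0.586 -0.106 -0.   ]
rack 0.54 [245.5 195. ] 869 231 252 172 218 [ 0.596 -0.175  0.   ]
holding_mat 0.91 [347.1 173.4] 3616 287 398 135 210 [ 0.486 -0.404  0.   ]
serving_mat 0.7 [302.4 239.1] 1049 280 320 222 255 [ 0.424 -0.183  0.   ]
cinnamon 0.63 [243.8 194.6] 867 232 252 172 218 [ 0.599 -0.173 -0.   ]
salt_shaker 0.77 [206.2 216.3] 648 198 218 197 234 [ 0.605 -0.07   0.   ]
veg_tin 0.71 [221.7 173.9] 882 209 234 157 196 [ 0.685 -0.176  0.   ]
portion_cups 0.72 [254.4 162.1] 690 241 266 146 179 [ 0.664 -0.263  0.   ]
yoghurt_pot 0.96 [185.5 189.5] 1119 169 207 170 211 [ 0.7   -0.082  0.   ]
top 44.26775677118489 247.5177731470621 198.9507909958248 [ 0.37227596 -0.2048998   1.10950853] [-2.157, 2.125, -0.162]
rack 0.58 [228.5 175.9] 6196 161 284 123 220 [ 0.599 -0.155  0.   ]
holding_mat 0.75 [335.1 214.6] 5129 307 357 162 271 [ 0.509 -0.409  0.   ]
serving_mat 0.61 [236.  245.5] 1003 221 256 230 265 [ 0.433 -0.176  
[... 520 characters left out ...]
time': 1.1, 'joint_pos': array([ 1.15346415,  0.41739307, -0.01028283,  1.61360984,  0.0047211 ,
        1.11073333, -0.05300676]), 'qvel': array([-0.00020128,  0.00223399,  0.00091387, -0.00041849,  0.00013028,
        0.00065277,  0.00046025]), 'joint_torque': array([ 3.70659600e-04, -8.51037312e+01,  6.38540313e-01, -4.26293814e+01,
       -4.88251413e-02,  1.38372919e-02,  5.76552770e-05]), 'tcp_pos': array([ 0.22937724, -0.58134917,  0.21342537]), 'tool_rot': array([-3.08619019e+00, -5.86853102e-01,  1.38797890e-04]), 'force': array([ 0.29820537, -0.24101982, -0.3176601 ]), 'wrist_torque': array([ 5.68869381e-03, -1.99185974e-02, -9.17907979e-05]), 'grip_width': 1.000854002350845}
0.008
```

View pics/scene0.png

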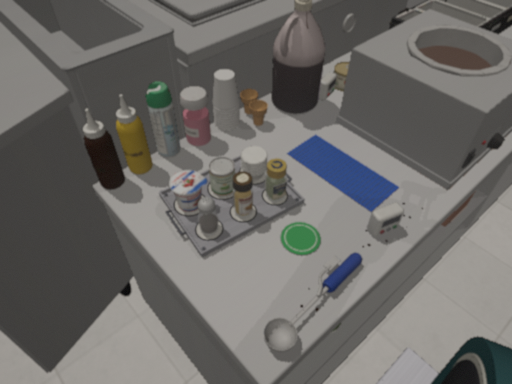

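View pics/top0.png

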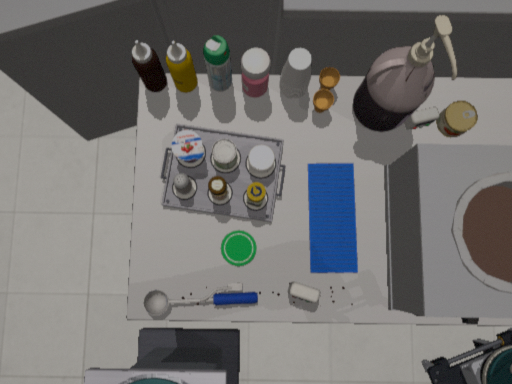

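Scene view: the front row (left to right) holds salt shaker (207,217), cinnamon (243,195) and nutmeg (276,180). The back row holds yoghurt (187,190), tin (222,178) and cups (254,163). The top view agrees: the rack is slightly rotated, with the green mat at (239,248) and the blue mat at (332,217). Next I fit the rack pose.

```bash
python3 - <<'E'
from h import *
p=ctrl.grab_frame('top');q=ctrl.grab_frame('scene')
def crop(p,n,x0,y0,w,h,s):
    im=cv2.cvtColor(p['frame'],cv2.COLOR_RGB2BGR)[y0:y0+h,x0:x0+w]
    cv2.imwrite('pics/'+n,cv2.resize(im,None,fx=s,fy=s,interpolation=cv2.INTER_CUBIC))
crop(p,'topc.png',150,115,220,165,3.6)
crop(q,'scc.png',150,130,260,140,3)
for pp in (p,q):
  hsv=cv2.cvtColor(pp['frame'],cv2.COLOR_RGB2HSV)
  for n,lo,hi in [('blue',(105,150,60),(125,255,255)),('green',(55,120,60),(80,255,255))]:
    m=cv2.inRange(hsv,lo,hi); k,l,st,ce=cv2.connectedComponentsWithStats(m)
    for i in np.argsort(-st[1:,4])[:2]+1:
        c=cv2.findContours((l==i).astype('uint8'),0,1)[0][0]
        r=cv2.minAreaRect(c); b=cv2.boxPoints(r)
        print(n,st[i],ce[i].round(1),ray(pp,ce[i],.003).round(4))
        if n=='blue' and st[i,4]>1500:
            ap=cv2.approxPolyDP(cv2.convexHull(c),6,True)[:,0]
            for x in ap: print('  ',x,ray(pp,x,.003).round(3))
E
```

```text
blue [ 308  164   49  108 4922] [332.  217.9] [ 0.5012 -0.4012  0.003 ]
   [352 164] [ 0.632 -0.451  0.003]
   [356 271] [ 0.378 -0.455  0.003]
   [311 271] [ 0.377 -0.351  0.003]
   [308 165] [ 0.628 -0.345  0.003]
blue [214 293  43  12 425] [234.9 298.1] [ 0.3125 -0.1759  0.003 ]
green [225 235  27  26 542] [238.3 247.6] [ 0.428  -0.1816  0.003 ]
green [221 231  35  35 245] [238.2 248.4] [ 0.4262 -0.1815  0.003 ]
blue [ 295  137   88   64 1728] [338.3 167.4] [ 0.5123 -0.4015  0.003 ]
   [296 151] [ 0.622 -0.367  0.003]
   [317 137] [ 0.624 -0.447  0.003]
   [382 178] [ 0.42  -0.452  0.003]
   [357 200] [ 0.415 -0.352  0.003]
blue [359 180  38  30 313] [377.8 193.7] [ 0.3956 -0.4031  0.003 ]
green [287 227  28  22 486] [300.3 237.4] [ 0.4282 -0.1814  0.003 ]
green [147  90  21  17 236] [156.8  98.9] [ 1.0474 -0.2241  0.003 ]
```

View pics/topc.png

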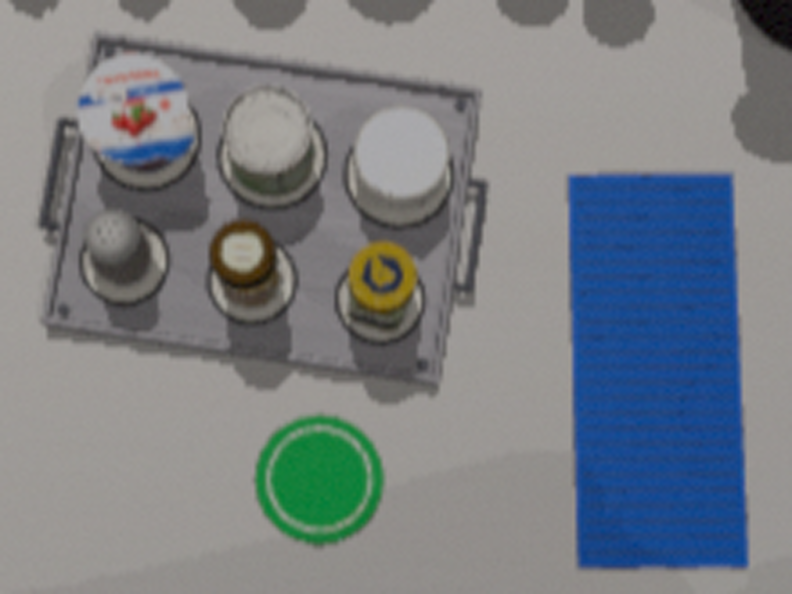

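View pics/scc.png

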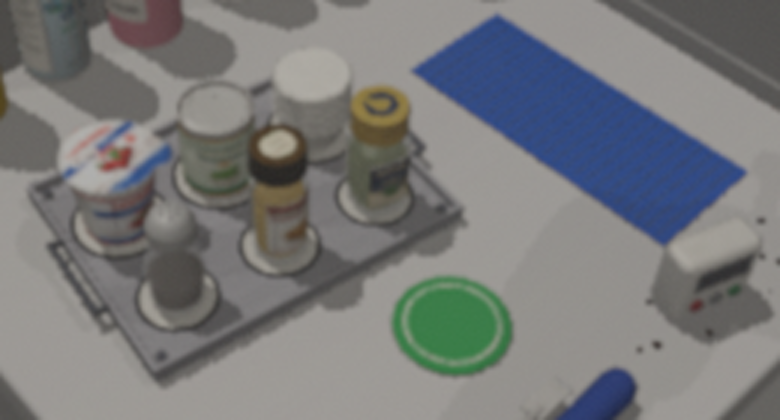

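Top crop: rack corners are about (97,36), (480,92), (437,388) and (44,327). Front rings are at (124,260), (253,281) and (380,298). The scene crop confirms the arrangement.

```bash
python3 - <<'E'
from h import *
from scipy.optimize import least_squares
p=ctrl.grab_frame('top');q=ctrl.grab_frame('scene')
obs=[]
for xy,X in [((97,36),(.1,.131,.016)),((480,92),(.1,-.131,.016)),((437,386),(-.1,-.131,.016)),((44,327),(-.1,.131,.016)),
  ((124,260),(-.05,.085,.008)),((253,281),(-.05,0,.008)),((380,299),(-.05,-.085,.008))]:
    obs.append((p,np.array(xy)/3.6+[150,115]-.35,X))
for xy,X in [((158,378),(-.1,.131,.016)),((463,212),(-.1,-.131,.016)),((32,192),(.1,.131,.016)),((177,292),(-.05,.085,.008)),((281,244),(-.05,0,.008)),((376,196),(-.05,-.085,.008))]:
    obs.append((q,np.array(xy)/3+[150,130]-.35,X))
def W(v,X): c,s=np.cos(v[2]),np.sin(v[2]); return np.array([v[0]+c*X[0]-s*X[1],v[1]+s*X[0]+c*X[1],X[2]])
f=lambda v:np.concatenate([proj(c,W(v,X))-u for c,u,X in obs])
r=least_squares(f,[.6,-.14,-.1],loss='soft_l1');v=r.x;print(v.round(4),np.degrees(v[2]));print(f(v).reshape(-1,2).round(1).tolist())
for x in(-.05,.035):
  for y in(.085,0,-.085): print(x,y,W(v,(x,y,0)).round(4))
for d in (-.075,0,.075): print('hold',W((.504,-.4005,.02),(d,0,0)).round(4))
for n in ['cinnamon','nutmeg','salt_shaker']:
  for c in (p,q):
    for d in ctrl.silhouettes(n,c)[:1]:
      # yaw hint
      cs=cv2.findContours(d['pixels'].astype('uint8'),0,1)[0]; print(n,d['conf'],cv2.minAreaRect(max(cs,key=len)))
E
```

```text
[ 0.6052 -0.142  -0.1341] -7.685489416255884
[[-1.1, -1.0], [0.5, -0.9], [0.6, -0.2], [-1.1, -0.3], [0.1, 0.9], [-0.3, 0.4], [-0.0, 0.6], [-0.8, -1.6], [1.4, -1.8], [-1.8, -2.0], [1.0, 2.2], [0.4, 0.7], [0.3, 0.6]]
-0.05 0.085 [ 0.567  -0.0511  0.    ]
-0.05 0 [ 0.5557 -0.1353  0.    ]
-0.05 -0.085 [ 0.5443 -0.2196  0.    ]
0.035 0.085 [ 0.6513 -0.0625  0.    ]
0.035 0 [ 0.6399 -0.1467  0.    ]
0.035 -0.085 [ 0.6285 -0.2309  0.    ]
hold [ 0.429 -0.402  0.   ]
hold [ 0.504  -0.4005  0.    ]
hold [ 0.579 -0.399  0.   ]
cinnamon 0.62 ((218.01724243164062, 187.79310607910156), (25.62595558166504, 18.012447357177734), 68.19859313964844)
cinnamon 0.75 ((242.5, 195.0), (46.0, 21.0), 90.0)
nutmeg 0.88 ((255.4412078857422, 193.7353057861328), (19.645383834838867, 24.981168746948242), 14.03624439239502)
nutmeg 0.89 ((275.0, 180.0), (42.0, 20.0), 90.0)
salt_shaker 0.54 ((182.0, 183.5), (21.920310974121094, 17.677669525146484), 45.0)
salt_shaker 0.55 ((208.0, 216.5), (39.0, 20.0), 90.0)
```

```bash
cat > mv.py <<'E'
from h import *
import sys
def to(*pts):
    "print shifts (mm, tool axes now) to world points in m; final yaw deg optional"
    o=ctrl.get_obs(); r=R.from_rotvec(o['tool_rot']); M=r.as_matrix()
    print('t',o['time'],'tcp',o['tcp_pos'].round(4),'yaw',np.degrees(np.arctan2(M[1,0],M[0,0])).round(2),'tilt',np.degrees(np.arccos(-M[2,2])).round(2),'F',o['force'].round(1),'w',round(o['grip_width']*94,1))
    for P in pts: print(P,(M.T@(np.array(P[:3])-o['tcp_pos'])*1000).round(1), '' if len(P)<4 else (r.inv()*R.from_euler('z',P[3],degrees=True)*R.from_rotvec([np.pi,0,0])).as_rotvec().round(3))
E
python3 - <<'E'
from mv import *
to((.25,-.33,.213,-7.7),(.5443,-.2196,.19,-7.7))
E
```

```text
t 1.6 tcp [ 0.2294 -0.5814  0.2134] yaw 21.53 tilt 0.01 F [-0.6  0.4  0.3] w 94.2
(0.25, -0.33, 0.213, -7.7) [ 111.4 -226.3    0.4] [-0.    0.    0.51]
(0.5443, -0.2196, 0.19, -7.7) [ 425.7 -220.9   23.4] [-0.    0.    0.51]
```

Request:
jog_arm([
  {"tx": 40, "ty": -80, "rz": 0.17, "hand": -1},
  {"tx": 80, "ty": -160, "rz": 0.34},
  {"tx": 111, "ty": -226, "rz": 0.51},
  {"tx": 111, "ty": -226, "rz": 0.51},
  {"tx": 111, "ty": -226, "rz": 0.51},
  {"tx": 425.7, "ty": -220.9, "tz": 23, "rz": 0.51},
  {"tx": 425.7, "ty": -220.9, "tz": 23, "rz": 0.51},
  {"tx": 425.7, "ty": -220.9, "tz": 23, "rz": 0.51},
  {"tx": 425.7, "ty": -220.9, "tz": 23, "rz": 0.51},
  {"tx": 425.7, "ty": -220.9, "tz": 23, "rz": 0.51},
  {"tx": 425.7, "ty": -220.9, "tz": 23, "rz": 0.51},
  {"tx": 425.7, "ty": -220.9, "tz": 23, "rz": 0.51},
  {"tx": 425.7, "ty": -220.9, "tz": 23, "rz": 0.51},
  {"tx": 425.7, "ty": -220.9, "tz": 23, "rz": 0.51},
  {"tx": 425.7, "ty": -220.9, "tz": 23, "rz": 0.51},
], squeeze=15)

```text
invalid input at $.targets[0]: expected keys rx, ry, rz, tx, ty, tz, hand
```

```bash
python3 - <<'E'
from mv import *
p=ctrl.grab_frame('top');q=ctrl.grab_frame('scene')
def crop(p,x0,y0,w,h,s): return cv2.resize(cv2.cvtColor(p['frame'],cv2.COLOR_RGB2BGR)[y0:y0+h,x0:x0+w],None,fx=s,fy=s,interpolation=cv2.INTER_CUBIC)
cv2.imwrite('pics/a1.png',np.vstack([crop(p,150,100,260,100,3),crop(q,150,100,260,100,3)]))
to((.5443,-.2196,.19,-7.7),(.5443,-.2196,.042,-7.7))
E
```

```text
t 1.7 tcp [ 0.2294 -0.5814  0.2134] yaw 21.53 tilt 0.01 F [ 0.6 -0.4  0.2] w 94.1
(0.5443, -0.2196, 0.19, -7.7) [ 425.7 -220.9   23.4] [-0.    0.    0.51]
(0.5443, -0.2196, 0.042, -7.7) [ 425.7 -220.9  171.4] [-0.    0.    0.51]
```

View pics/a1.png

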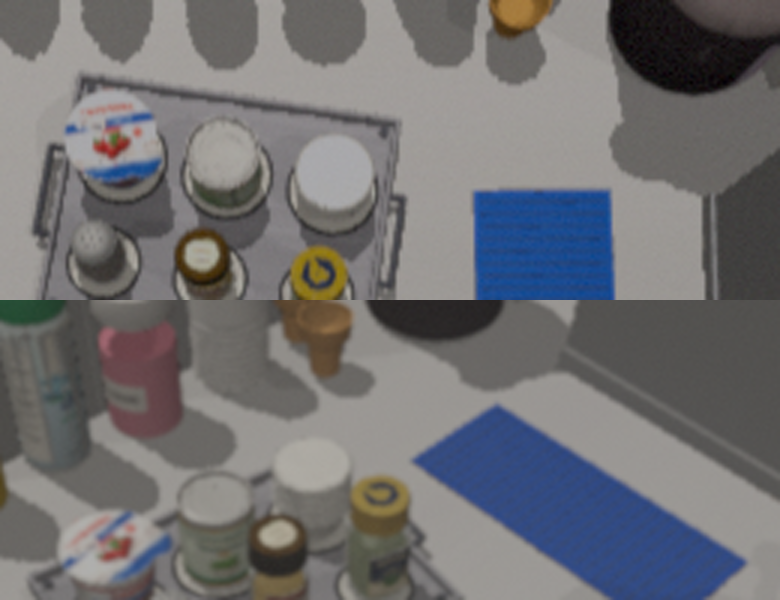

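The call was refused because every key is required, and the picture shows the scene unchanged. I'm resending it with full rows.

Request:
jog_arm([
  {"rx": 0, "ry": 0, "rz": 0.17, "tx": 30, "ty": -55, "tz": 0, "hand": -1},
  {"rx": 0, "ry": 0, "rz": 0.34, "tx": 60, "ty": -110, "tz": 0, "hand": -1},
  {"rx": 0, "ry": 0, "rz": 0.51, "tx": 85, "ty": -165, "tz": 0, "hand": -1},
  {"rx": 0, "ry": 0, "rz": 0.51, "tx": 111, "ty": -220, "tz": 0, "hand": -1},
  {"rx": 0, "ry": 0, "rz": 0.51, "tx": 165, "ty": -226, "tz": 0, "hand": -1},
  {"rx": 0, "ry": 0, "rz": 0.51, "tx": 425.7, "ty": -220.9, "tz": 23, "hand": -1},
  {"rx": 0, "ry": 0, "rz": 0.51, "tx": 425.7, "ty": -220.9, "tz": 23, "hand": -1},
  {"rx": 0, "ry": 0, "rz": 0.51, "tx": 425.7, "ty": -220.9, "tz": 23, "hand": -1},
  {"rx": 0, "ry": 0, "rz": 0.51, "tx": 425.7, "ty": -220.9, "tz": 23, "hand": -1},
  {"rx": 0, "ry": 0, "rz": 0.51, "tx": 425.7, "ty": -220.9, "tz": 23, "hand": -1},
  {"rx": 0, "ry": 0, "rz": 0.51, "tx": 425.7, "ty": -220.9, "tz": 23, "hand": -1},
  {"rx": 0, "ry": 0, "rz": 0.51, "tx": 425.7, "ty": -220.9, "tz": 23, "hand": -1},
  {"rx": 0, "ry": 0, "rz": 0.51, "tx": 425.7, "ty": -220.9, "tz": 23, "hand": -1},
], squeeze=15)

```text
time: 3.32
tcp_pos: [0.5434, -0.2206, 0.1909]
tool_rot: [3.134, -0.213, 0.0]
force: [-0.1, 0.2, 0.3]
grip_width: 1.0
```

```bash
python3 - <<'E'
from mv import *
p=ctrl.grab_frame('top');q=ctrl.grab_frame('scene')
def crop(p,x0,y0,w,h,s): return cv2.resize(cv2.cvtColor(p['frame'],cv2.COLOR_RGB2BGR)[y0:y0+h,x0:x0+w],None,fx=s,fy=s,interpolation=cv2.INTER_CUBIC)
cv2.imwrite('pics/a2.png',np.vstack([crop(p,150,130,260,100,3),crop(q,150,130,260,100,3)]))
to((.5443,-.2196,.19,-7.7),(.5443,-.2196,.042,-7.7))
E
```

```text
t 3.425 tcp [ 0.5438 -0.2203  0.1908] yaw -7.75 tilt 0.03 F [-0.3 -0.1 -1.3] w 94.2
(0.5443, -0.2196, 0.19, -7.7) [ 0.4 -0.7  0.8] [ 0.    -0.    -0.001]
(0.5443, -0.2196, 0.042, -7.7) [  0.4  -0.8 148.8] [ 0.    -0.    -0.001]
```

View pics/a2.png

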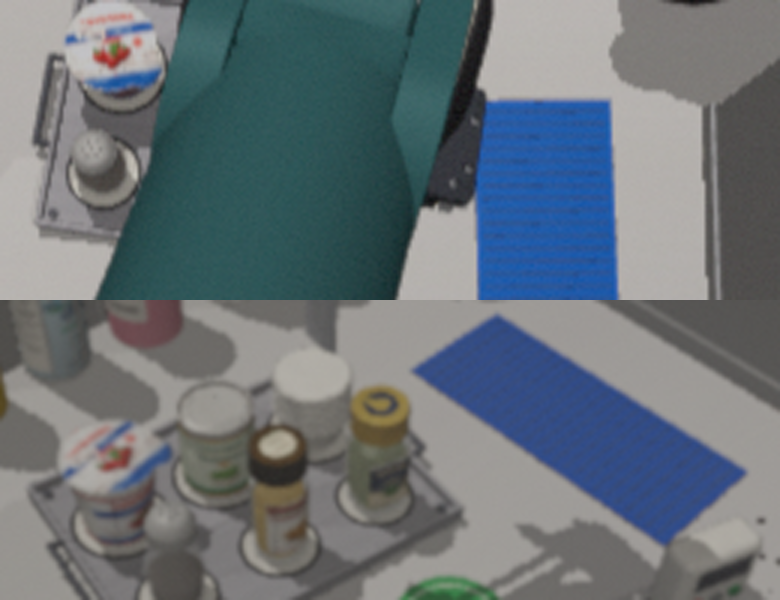

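The top view has the arm covering the nutmeg. In the scene crop the left fingertip shows at about (320,330), consistent with straddling the nutmeg at (380,400). I'll narrow the jaws to about 70 mm, descend and grip.

Request:
jog_arm([
  {"rx": 0, "ry": 0, "rz": 0, "tx": 0, "ty": 0, "tz": 30, "hand": -0.5},
  {"rx": 0, "ry": 0, "rz": 0, "tx": 0, "ty": 0, "tz": 60, "hand": -0.5},
  {"rx": 0, "ry": 0, "rz": 0, "tx": 0, "ty": 0, "tz": 100, "hand": -0.5},
  {"rx": 0, "ry": 0, "rz": 0, "tx": 0, "ty": 0, "tz": 130, "hand": -0.5},
  {"rx": 0, "ry": 0, "rz": 0, "tx": 0, "ty": 0, "tz": 148, "hand": -0.5},
  {"rx": 0, "ry": 0, "rz": 0, "tx": 0, "ty": 0, "tz": 148, "hand": -0.5},
  {"rx": 0, "ry": 0, "rz": 0, "tx": 0, "ty": 0, "tz": 148, "hand": -0.2},
  {"rx": 0, "ry": 0, "rz": 0, "tx": 0, "ty": 0, "tz": 148, "hand": 0.1},
  {"rx": 0, "ry": 0, "rz": 0, "tx": 0, "ty": 0, "tz": 148, "hand": 0.4},
  {"rx": 0, "ry": 0, "rz": 0, "tx": 0, "ty": 0, "tz": 148, "hand": 0.5},
  {"rx": 0, "ry": 0, "rz": 0, "tx": 0, "ty": 0, "tz": 148, "hand": 0.5},
  {"rx": 0, "ry": 0, "rz": 0, "tx": 0, "ty": 0, "tz": 148, "hand": 0.5},
], squeeze=12)

```text
time: 4.92
tcp_pos: [0.5446, -0.2198, 0.0431]
tool_rot: [3.134, -0.211, 0.001]
force: [-2.3, 0.7, 7.1]
grip_width: 0.455
```

```bash
python3 - <<'E'
from mv import *
to((.5443,-.2196,.19,-7.7),(.429,-.402,.19),(.429,-.402,.038))
E
```

```text
t 4.925 tcp [ 0.5446 -0.2198  0.0431] yaw -7.69 tilt 0.04 F [-2.3  0.7  7.1] w 42.7
(0.5443, -0.2196, 0.19, -7.7) [-2.000e-01 -1.000e-01 -1.469e+02] [ 0.    -0.001  0.   ]
(0.429, -0.402, 0.19) [ -90.1  196.1 -147. ] 
(0.429, -0.402, 0.038) [-90.2 196.    5. ]
```

Request:
jog_arm([
  {"rx": 0, "ry": 0, "rz": 0, "tx": 0, "ty": 0, "tz": -30, "hand": 0.5},
  {"rx": 0, "ry": 0, "rz": 0, "tx": 0, "ty": 0, "tz": -80, "hand": 0.5},
  {"rx": 0, "ry": 0, "rz": 0, "tx": -5, "ty": 10, "tz": -110, "hand": 0.5},
  {"rx": 0, "ry": 0, "rz": 0, "tx": -20, "ty": 45, "tz": -120, "hand": 0.5},
  {"rx": 0, "ry": 0, "rz": 0, "tx": -42, "ty": 95, "tz": -120, "hand": 0.5},
  {"rx": 0, "ry": 0, "rz": 0, "tx": -68, "ty": 148, "tz": -120, "hand": 0.5},
  {"rx": 0, "ry": 0, "rz": 0, "tx": -85, "ty": 185, "tz": -110, "hand": 0.5},
  {"rx": 0, "ry": 0, "rz": 0, "tx": -90, "ty": 196, "tz": -80, "hand": 0.5},
  {"rx": 0, "ry": 0, "rz": 0, "tx": -90, "ty": 196, "tz": -40, "hand": 0.5},
  {"rx": 0, "ry": 0, "rz": 0, "tx": -90, "ty": 196, "tz": -10, "hand": 0.5},
  {"rx": 0, "ry": 0, "rz": 0, "tx": -90, "ty": 196, "tz": 0, "hand": 0.5},
  {"rx": 0, "ry": 0, "rz": 0, "tx": -90, "ty": 196, "tz": 4, "hand": 0.5},
  {"rx": 0, "ry": 0, "rz": 0, "tx": -90, "ty": 196, "tz": 4, "hand": 0.5},
  {"rx": 0, "ry": 0, "rz": 0, "tx": -90, "ty": 196, "tz": 4.5, "hand": 0.5},
], squeeze=18)

```text
time: 6.68
tcp_pos: [0.4293, -0.4022, 0.0389]
tool_rot: [3.134, -0.211, 0.002]
force: [-0.7, -0.1, -1.4]
grip_width: 0.453
```

```bash
python3 - <<'E'
from mv import *
to((.429,-.402,.0382),(.429,-.402,.19),(.5557,-.1353,.19,-7.7),(.5557,-.1353,.042,-7.7))
E
```

```text
t 6.675 tcp [ 0.4293 -0.4022  0.0389] yaw -7.69 tilt 0.08 F [-0.7 -0.1 -1.4] w 42.6
(0.429, -0.402, 0.0382) [-0.3 -0.2  0.7] 
(0.429, -0.402, 0.19) [-2.000e-01 -1.000e-01 -1.511e+02] 
(0.5557, -0.1353, 0.19, -7.7) [  89.7 -281.3 -151.2] [ 0.001 -0.001  0.   ]
(0.5557, -0.1353, 0.042, -7.7) [  89.5 -281.4   -3.2] [ 0.001 -0.001  0.   ]
```

Request:
jog_arm([
  {"rx": 0, "ry": 0, "rz": 0, "tx": 0, "ty": 0, "tz": 0.7, "hand": 0.3},
  {"rx": 0, "ry": 0, "rz": 0, "tx": 0, "ty": 0, "tz": 0.7, "hand": -0.1},
  {"rx": 0, "ry": 0, "rz": 0, "tx": 0, "ty": 0, "tz": 0.7, "hand": -0.5},
  {"rx": 0, "ry": 0, "rz": 0, "tx": 0, "ty": 0, "tz": 0.7, "hand": -0.5},
  {"rx": 0, "ry": 0, "rz": 0, "tx": 0, "ty": 0, "tz": -20, "hand": -0.5},
  {"rx": 0, "ry": 0, "rz": 0, "tx": 0, "ty": 0, "tz": -70, "hand": -0.5},
  {"rx": 0, "ry": 0, "rz": 0, "tx": 0, "ty": 0, "tz": -125, "hand": -0.5},
  {"rx": 0, "ry": 0, "rz": 0, "tx": 10, "ty": -40, "tz": -151, "hand": -0.5},
  {"rx": 0, "ry": 0, "rz": 0, "tx": 30, "ty": -95, "tz": -151, "hand": -0.5},
  {"rx": 0, "ry": 0, "rz": 0, "tx": 48, "ty": -150, "tz": -151, "hand": -0.5},
  {"rx": 0, "ry": 0, "rz": 0, "tx": 66, "ty": -205, "tz": -151, "hand": -0.5},
  {"rx": 0, "ry": 0, "rz": 0, "tx": 83, "ty": -258, "tz": -151, "hand": -0.5},
  {"rx": 0, "ry": 0, "rz": 0, "tx": 89.6, "ty": -281, "tz": -140, "hand": -0.5},
  {"rx": 0, "ry": 0, "rz": 0, "tx": 89.6, "ty": -281, "tz": -120, "hand": -0.5},
  {"rx": 0, "ry": 0, "rz": 0, "tx": 89.6, "ty": -281, "tz": -110, "hand": -0.5},
])

```text
time: 8.55
tcp_pos: [0.5549, -0.1352, 0.147]
tool_rot: [-3.134, 0.21, 0.002]
force: [-0.2, -1.3, -0.2]
grip_width: 0.752
```

```bash
python3 - <<'E'
from mv import *
p=ctrl.grab_frame('top');q=ctrl.grab_frame('scene')
def crop(p,x0,y0,w,h,s): return cv2.resize(cv2.cvtColor(p['frame'],cv2.COLOR_RGB2BGR)[y0:y0+h,x0:x0+w],None,fx=s,fy=s,interpolation=cv2.INTER_CUBIC)
cv2.imwrite('pics/a3.png',np.vstack([crop(q,150,100,260,150,3),crop(p,280,180,130,70,3.0)[:,:].repeat(1,0) if 0 else cv2.resize(crop(p,200,190,260,50,3),(780,150))]))
to((.5557,-.1353,.042,-7.7))
E
```

```text
t 8.65 tcp [ 0.5547 -0.1357  0.1471] yaw -7.72 tilt 0.09 F [-0.7  0.1 -0.9] w 70.6
(0.5557, -0.1353, 0.042, -7.7) [  1.1  -0.5 105.1] [-0.     0.002 -0.   ]
```

View pics/a3.png

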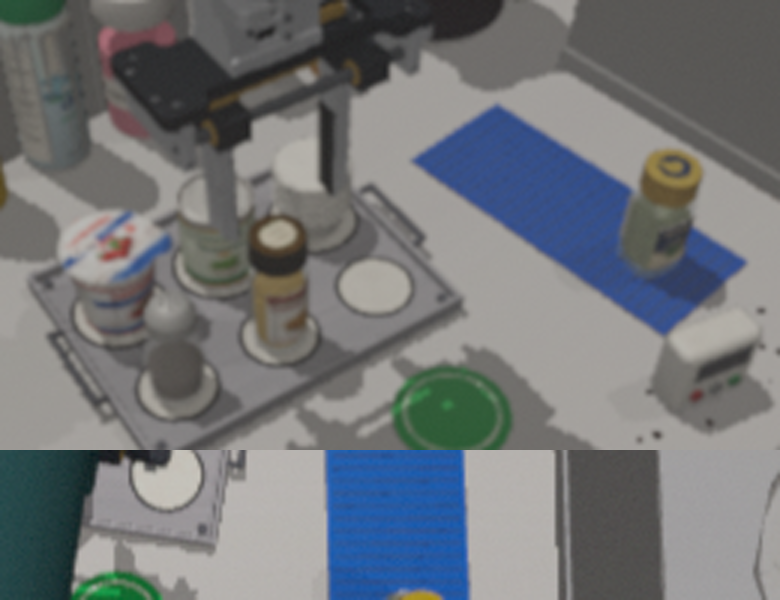

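The nutmeg stands upright on the mat at (660,215), and the fingers straddle the cinnamon at (280,290). Descending to grip it.

Request:
jog_arm([
  {"rx": 0, "ry": 0, "rz": 0, "tx": 1, "ty": -0.5, "tz": 30, "hand": -0.5},
  {"rx": 0, "ry": 0, "rz": 0, "tx": 1, "ty": -0.5, "tz": 75, "hand": -0.5},
  {"rx": 0, "ry": 0, "rz": 0, "tx": 1, "ty": -0.5, "tz": 104, "hand": -0.5},
  {"rx": 0, "ry": 0, "rz": 0, "tx": 1, "ty": -0.5, "tz": 104, "hand": -0.3},
  {"rx": 0, "ry": 0, "rz": 0, "tx": 1, "ty": -0.5, "tz": 104, "hand": 0},
  {"rx": 0, "ry": 0, "rz": 0, "tx": 1, "ty": -0.5, "tz": 104, "hand": 0.3},
  {"rx": 0, "ry": 0, "rz": 0, "tx": 1, "ty": -0.5, "tz": 104, "hand": 0.5},
  {"rx": 0, "ry": 0, "rz": 0, "tx": 1, "ty": -0.5, "tz": 104, "hand": 0.5},
  {"rx": 0, "ry": 0, "rz": 0, "tx": 1, "ty": -0.5, "tz": 104, "hand": 0.5},
], squeeze=12)

```text
time: 9.78
tcp_pos: [0.557, -0.1353, 0.0452]
tool_rot: [3.134, -0.211, 0.003]
force: [-1.6, -0.2, 9.5]
grip_width: 0.434
```

```bash
python3 - <<'E'
from mv import *
to((.504,-.4005,.19),(.504,-.4005,.038))
E
```

```text
t 9.775 tcp [ 0.557  -0.1353  0.0452] yaw -7.7 tilt 0.1 F [-1.6 -0.2  9.5] w 40.8
(0.504, -0.4005, 0.19) [ -16.8  270.  -144.7] 
(0.504, -0.4005, 0.038) [-17.  269.9   7.3]
```

Request:
jog_arm([
  {"rx": 0, "ry": 0, "rz": 0, "tx": 0, "ty": 0, "tz": -30, "hand": 0.5},
  {"rx": 0, "ry": 0, "rz": 0, "tx": 0, "ty": 0, "tz": -80, "hand": 0.5},
  {"rx": 0, "ry": 0, "rz": 0, "tx": 0, "ty": 15, "tz": -115, "hand": 0.5},
  {"rx": 0, "ry": 0, "rz": 0, "tx": -3, "ty": 55, "tz": -130, "hand": 0.5},
  {"rx": 0, "ry": 0, "rz": 0, "tx": -7, "ty": 105, "tz": -130, "hand": 0.5},
  {"rx": 0, "ry": 0, "rz": 0, "tx": -10, "ty": 160, "tz": -130, "hand": 0.5},
  {"rx": 0, "ry": 0, "rz": 0, "tx": -14, "ty": 215, "tz": -130, "hand": 0.5},
  {"rx": 0, "ry": 0, "rz": 0, "tx": -17, "ty": 255, "tz": -115, "hand": 0.5},
  {"rx": 0, "ry": 0, "rz": 0, "tx": -17, "ty": 270, "tz": -80, "hand": 0.5},
  {"rx": 0, "ry": 0, "rz": 0, "tx": -17, "ty": 270, "tz": -40, "hand": 0.5},
  {"rx": 0, "ry": 0, "rz": 0, "tx": -17, "ty": 270, "tz": -10, "hand": 0.5},
  {"rx": 0, "ry": 0, "rz": 0, "tx": -17, "ty": 270, "tz": 0, "hand": 0.5},
  {"rx": 0, "ry": 0, "rz": 0, "tx": -17, "ty": 270, "tz": 4, "hand": 0.5},
  {"rx": 0, "ry": 0, "rz": 0, "tx": -17, "ty": 270, "tz": 4.5, "hand": 0.5},
], squeeze=18)

```text
time: 11.52
tcp_pos: [0.5039, -0.4007, 0.0406]
tool_rot: [3.134, -0.211, 0.002]
force: [-0.3, -0.6, -0.8]
grip_width: 0.429
```

```bash
python3 - <<'E'
from mv import *
to((.504,-.4005,.0382),(.567,-.0511,.19,-7.7),(.567,-.0511,.042,-7.7))
E
```

```text
t 11.525 tcp [ 0.5039 -0.4007  0.0406] yaw -7.69 tilt 0.09 F [-0.3 -0.6 -0.8] w 40.4
(0.504, -0.4005, 0.0382) [ 0.1 -0.2  2.4] 
(0.567, -0.0511, 0.19, -7.7) [  16.  -354.8 -149.7] [ 0.001 -0.001  0.   ]
(0.567, -0.0511, 0.042, -7.7) [  15.8 -354.9   -1.7] [ 0.001 -0.001  0.   ]
```

Request:
jog_arm([
  {"rx": 0, "ry": 0, "rz": 0, "tx": 0, "ty": 0, "tz": 0.6, "hand": 0.3},
  {"rx": 0, "ry": 0, "rz": 0, "tx": 0, "ty": 0, "tz": 0.6, "hand": -0.1},
  {"rx": 0, "ry": 0, "rz": 0, "tx": 0, "ty": 0, "tz": 0.6, "hand": -0.5},
  {"rx": 0, "ry": 0, "rz": 0, "tx": 0, "ty": 0, "tz": 0.6, "hand": -0.5},
  {"rx": 0, "ry": 0, "rz": 0, "tx": 0, "ty": 0, "tz": -20, "hand": -0.5},
  {"rx": 0, "ry": 0, "rz": 0, "tx": 0, "ty": 0, "tz": -70, "hand": -0.5},
  {"rx": 0, "ry": 0, "rz": 0, "tx": 0, "ty": 0, "tz": -125, "hand": -0.5},
  {"rx": 0, "ry": 0, "rz": 0, "tx": 2, "ty": -40, "tz": -150, "hand": -0.5},
  {"rx": 0, "ry": 0, "rz": 0, "tx": 4, "ty": -100, "tz": -150, "hand": -0.5},
  {"rx": 0, "ry": 0, "rz": 0, "tx": 7, "ty": -160, "tz": -150, "hand": -0.5},
  {"rx": 0, "ry": 0, "rz": 0, "tx": 10, "ty": -220, "tz": -150, "hand": -0.5},
  {"rx": 0, "ry": 0, "rz": 0, "tx": 13, "ty": -280, "tz": -150, "hand": -0.5},
  {"rx": 0, "ry": 0, "rz": 0, "tx": 16, "ty": -330, "tz": -145, "hand": -0.5},
  {"rx": 0, "ry": 0, "rz": 0, "tx": 16, "ty": -355, "tz": -130, "hand": -0.5},
  {"rx": 0, "ry": 0, "rz": 0, "tx": 16, "ty": -355, "tz": -110, "hand": -0.5},
  {"rx": 0, "ry": 0, "rz": 0, "tx": 16, "ty": -355, "tz": -110, "hand": -0.5},
])

```text
time: 13.52
tcp_pos: [0.5662, -0.0505, 0.1496]
tool_rot: [3.134, -0.21, -0.002]
force: [0.1, -0.6, 0.1]
grip_width: 0.751
```

```bash
python3 - <<'E'
from mv import *
q=ctrl.grab_frame('scene')
def crop(p,x0,y0,w,h,s): return cv2.resize(cv2.cvtColor(p['frame'],cv2.COLOR_RGB2BGR)[y0:y0+h,x0:x0+w],None,fx=s,fy=s,interpolation=cv2.INTER_CUBIC)
cv2.imwrite('pics/a4.png',crop(q,150,100,260,150,3))
to((.567,-.0511,.042,-7.7))
E
```

```text
t 13.575 tcp [ 0.5667 -0.0508  0.1504] yaw -7.7 tilt 0.01 F [-0.  -0.7  0. ] w 70.3
(0.567, -0.0511, 0.042, -7.7) [  0.3   0.2 108.4] [ 0. -0.  0.]
```

View pics/a4.png

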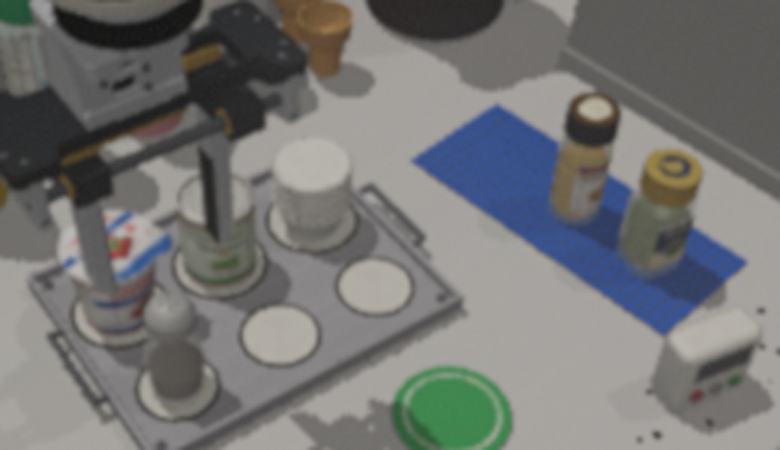

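Both jars stand on the mat at (585,160) and (660,215), and the fingers straddle the shaker at (170,350).

Request:
jog_arm([
  {"rx": 0, "ry": 0, "rz": 0, "tx": 0, "ty": 0, "tz": 30, "hand": -0.5},
  {"rx": 0, "ry": 0, "rz": 0, "tx": 0, "ty": 0, "tz": 75, "hand": -0.5},
  {"rx": 0, "ry": 0, "rz": 0, "tx": 0, "ty": 0, "tz": 108, "hand": -0.5},
  {"rx": 0, "ry": 0, "rz": 0, "tx": 0, "ty": 0, "tz": 108, "hand": -0.3},
  {"rx": 0, "ry": 0, "rz": 0, "tx": 0, "ty": 0, "tz": 108, "hand": 0},
  {"rx": 0, "ry": 0, "rz": 0, "tx": 0, "ty": 0, "tz": 108, "hand": 0.3},
  {"rx": 0, "ry": 0, "rz": 0, "tx": 0, "ty": 0, "tz": 108, "hand": 0.5},
  {"rx": 0, "ry": 0, "rz": 0, "tx": 0, "ty": 0, "tz": 108, "hand": 0.5},
  {"rx": 0, "ry": 0, "rz": 0, "tx": 0, "ty": 0, "tz": 108, "hand": 0.5},
], squeeze=12)

```text
time: 14.7
tcp_pos: [0.5676, -0.0509, 0.0429]
tool_rot: [3.134, -0.211, 0.003]
force: [-1.9, -1.7, 10.3]
grip_width: 0.443
```

```bash
python3 - <<'E'
from mv import *
to((.579,-.399,.19),(.579,-.399,.038))
E
```

```text
t 14.7 tcp [ 0.5676 -0.0509  0.0429] yaw -7.7 tilt 0.12 F [-1.9 -1.7 10.3] w 41.7
(0.579, -0.399, 0.19) [  58.2  343.5 -146.9] 
(0.579, -0.399, 0.038) [ 57.9 343.4   5.1]
```

The width is 41.7 mm against an expected 44. I'll lift a little and look before carrying.

Request:
jog_arm([
  {"rx": 0, "ry": 0, "rz": 0, "tx": 0, "ty": 0, "tz": -10, "hand": 0.5},
  {"rx": 0, "ry": 0, "rz": 0, "tx": 0, "ty": 0, "tz": -40, "hand": 0.5},
  {"rx": 0, "ry": 0, "rz": 0, "tx": 0, "ty": 0, "tz": -85, "hand": 0.5},
  {"rx": 0, "ry": 0, "rz": 0, "tx": 0, "ty": 0, "tz": -110, "hand": 0.5},
  {"rx": 0, "ry": 0, "rz": 0, "tx": 0, "ty": 0, "tz": -110, "hand": 0.5},
], squeeze=18)

```text
time: 15.32
tcp_pos: [0.5677, -0.0507, 0.1538]
tool_rot: [3.134, -0.211, 0.006]
force: [-0.3, -0.4, -1.1]
grip_width: 0.445
```

```bash
python3 - <<'E'
from mv import *
q=ctrl.grab_frame('scene')
def crop(p,x0,y0,w,h,s): return cv2.resize(cv2.cvtColor(p['frame'],cv2.COLOR_RGB2BGR)[y0:y0+h,x0:x0+w],None,fx=s,fy=s,interpolation=cv2.INTER_CUBIC)
cv2.imwrite('pics/a5.png',crop(q,130,80,160,150,4))
to((.579,-.399,.15),(.579,-.399,.038))
E
```

```text
t 15.375 tcp [ 0.5669 -0.0507  0.1523] yaw -7.69 tilt 0.08 F [ 0.3  0.5 -1.7] w 41.4
(0.579, -0.399, 0.15) [ 58.6 343.6   2.3] 
(0.579, -0.399, 0.038) [ 58.5 343.6 114.3]
```

View pics/a5.png

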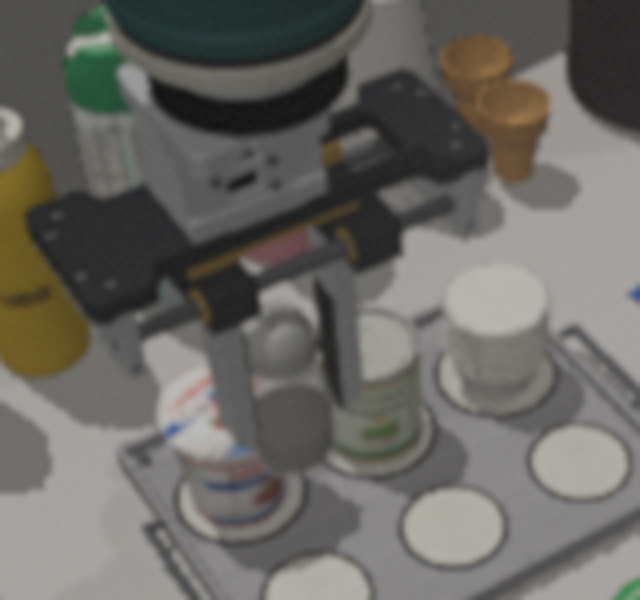

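The shaker is held upright between the pads at (295,400). Carrying it to the third slot.

Request:
jog_arm([
  {"rx": 0, "ry": 0, "rz": 0, "tx": 4, "ty": 20, "tz": -10, "hand": 0.5},
  {"rx": 0, "ry": 0, "rz": 0, "tx": 11, "ty": 65, "tz": -15, "hand": 0.5},
  {"rx": 0, "ry": 0, "rz": 0, "tx": 20, "ty": 120, "tz": -15, "hand": 0.5},
  {"rx": 0, "ry": 0, "rz": 0, "tx": 30, "ty": 175, "tz": -15, "hand": 0.5},
  {"rx": 0, "ry": 0, "rz": 0, "tx": 40, "ty": 230, "tz": -15, "hand": 0.5},
  {"rx": 0, "ry": 0, "rz": 0, "tx": 49, "ty": 285, "tz": -15, "hand": 0.5},
  {"rx": 0, "ry": 0, "rz": 0, "tx": 56, "ty": 325, "tz": -10, "hand": 0.5},
  {"rx": 0, "ry": 0, "rz": 0, "tx": 58.5, "ty": 343, "tz": 15, "hand": 0.5},
  {"rx": 0, "ry": 0, "rz": 0, "tx": 58.5, "ty": 343.5, "tz": 55, "hand": 0.5},
  {"rx": 0, "ry": 0, "rz": 0, "tx": 58.5, "ty": 343.5, "tz": 95, "hand": 0.5},
  {"rx": 0, "ry": 0, "rz": 0, "tx": 58.5, "ty": 343.5, "tz": 110, "hand": 0.5},
  {"rx": 0, "ry": 0, "rz": 0, "tx": 58.5, "ty": 343.5, "tz": 113.5, "hand": 0.5},
  {"rx": 0, "ry": 0, "rz": 0, "tx": 58.5, "ty": 343.5, "tz": 114, "hand": 0.5},
])

```text
time: 17.0
tcp_pos: [0.5791, -0.3989, 0.0381]
tool_rot: [3.134, -0.21, 0.001]
force: [0.4, -0.0, -0.4]
grip_width: 0.445
```

```bash
python3 - <<'E'
from mv import *
to((.579,-.399,.038),(.579,-.399,.17),(.6399,-.1467,.17,-97.7),(.6399,-.1467,.17,82.3))
print(ctrl.get_obs()['joint_pos'].round(2))
E
```

```text
t 17.0 tcp [ 0.5791 -0.3989  0.0381] yaw -7.68 tilt 0.04 F [ 0.4 -0.  -0.4] w 41.8
(0.579, -0.399, 0.038) [-0.1  0.1  0.1] 
(0.579, -0.399, 0.17) [-0.000e+00  1.000e-01 -1.319e+02] 
(0.6399, -0.1467, 0.17, -97.7) [  26.6 -258.1 -131.9] [-0.000e+00 -1.000e-03  1.571e+00]
(0.6399, -0.1467, 0.17, 82.3) [  26.6 -258.1 -131.9] [ 1.000e-03 -0.000e+00 -1.571e+00]
[ 0.69  0.75 -0.19  1.51  0.17  0.9  -1.26]
```

Request:
jog_arm([
  {"rx": 0, "ry": 0, "rz": 0, "tx": 0, "ty": 0, "tz": 0.3, "hand": 0.3},
  {"rx": 0, "ry": 0, "rz": 0, "tx": 0, "ty": 0, "tz": 0.3, "hand": -0.1},
  {"rx": 0, "ry": 0, "rz": 0, "tx": 0, "ty": 0, "tz": 0.3, "hand": -0.5},
  {"rx": 0, "ry": 0, "rz": 0, "tx": 0, "ty": 0, "tz": 0.3, "hand": -0.5},
  {"rx": 0, "ry": 0, "rz": 0, "tx": 0, "ty": 0, "tz": -20, "hand": -0.5},
  {"rx": 0, "ry": 0, "rz": 0, "tx": 0, "ty": 0, "tz": -70, "hand": -0.5},
  {"rx": 0, "ry": 0, "rz": 0, "tx": 0, "ty": 0, "tz": -120, "hand": -0.6},
  {"rx": 0, "ry": 0, "rz": -0.17, "tx": 3, "ty": -25, "tz": -132, "hand": -0.8},
  {"rx": 0, "ry": 0, "rz": -0.35, "tx": 6, "ty": -60, "tz": -132, "hand": -0.8},
  {"rx": 0, "ry": 0, "rz": -0.53, "tx": 9, "ty": -95, "tz": -132, "hand": -0.8},
  {"rx": 0, "ry": 0, "rz": -0.71, "tx": 13, "ty": -130, "tz": -132, "hand": -0.8},
  {"rx": 0, "ry": 0, "rz": -0.89, "tx": 17, "ty": -165, "tz": -132, "hand": -0.8},
  {"rx": 0, "ry": 0, "rz": -1.07, "tx": 20, "ty": -200, "tz": -132, "hand": -0.8},
  {"rx": 0, "ry": 0, "rz": -1.25, "tx": 24, "ty": -235, "tz": -132, "hand": -0.8},
  {"rx": 0, "ry": 0, "rz": -1.43, "tx": 26.6, "ty": -258, "tz": -132, "hand": -0.8},
  {"rx": 0, "ry": 0, "rz": -1.571, "tx": 26.6, "ty": -258, "tz": -125, "hand": -0.8},
  {"rx": 0, "ry": 0, "rz": -1.571, "tx": 26.6, "ty": -258, "tz": -105, "hand": -0.8},
  {"rx": 0, "ry": 0, "rz": -1.571, "tx": 26.6, "ty": -258, "tz": -90, "hand": -0.8},
  {"rx": 0, "ry": 0, "rz": -1.571, "tx": 26.6, "ty": -258, "tz": -90, "hand": -0.8},
])

```text
time: 19.38
tcp_pos: [0.6388, -0.1469, 0.126]
tool_rot: [-2.366, -2.064, 0.002]
force: [-1.2, 0.3, 0.1]
grip_width: 0.9
```

```bash
python3 - <<'E'
from mv import *
q=ctrl.grab_frame('scene')
def crop(p,x0,y0,w,h,s): return cv2.resize(cv2.cvtColor(p['frame'],cv2.COLOR_RGB2BGR)[y0:y0+h,x0:x0+w],None,fx=s,fy=s,interpolation=cv2.INTER_CUBIC)
cv2.imwrite('pics/a6.png',crop(q,140,70,260,190,3))
to((.6399,-.1467,.038,82.3))
print(ctrl.get_obs()['joint_pos'].round(2))
E
```

```text
t 19.425 tcp [ 0.6393 -0.1468  0.127 ] yaw 82.23 tilt 0.06 F [ 0.5  0.8 -0.3] w 84.6
(0.6399, -0.1467, 0.038, 82.3) [ 0.2  0.7 89. ] [-0.001 -0.    -0.001]
[ 0.59  0.63 -0.59  1.59  0.39  1.04 -0.24]
```

View pics/a6.png

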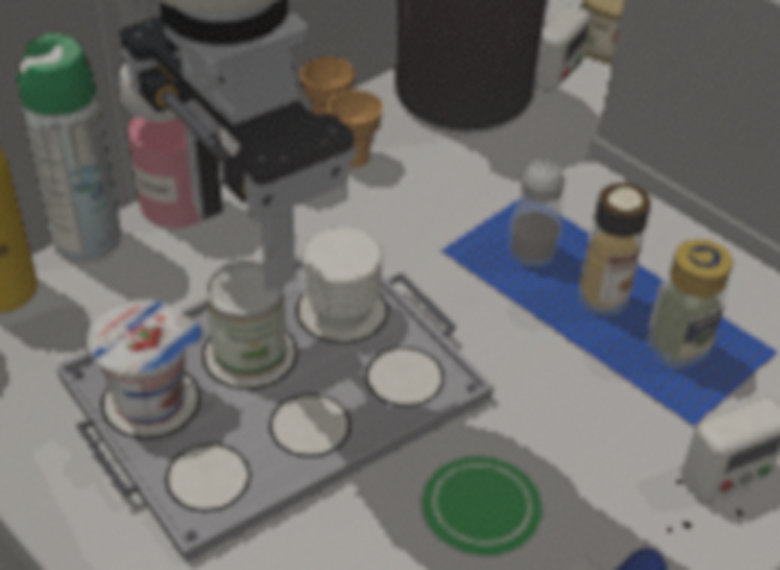

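All three jars stand on the mat. The gripper is above the tin at (247,310) with the near finger at (275,285). Descending and gripping the tin.

Request:
jog_arm([
  {"rx": 0, "ry": 0, "rz": 0, "tx": 0, "ty": 0.5, "tz": 25, "hand": -0.8},
  {"rx": 0, "ry": 0, "rz": 0, "tx": 0, "ty": 0.5, "tz": 65, "hand": -0.8},
  {"rx": 0, "ry": 0, "rz": 0, "tx": 0, "ty": 0.5, "tz": 88, "hand": -0.8},
  {"rx": 0, "ry": 0, "rz": 0, "tx": 0, "ty": 0.5, "tz": 88, "hand": -0.6},
  {"rx": 0, "ry": 0, "rz": 0, "tx": 0, "ty": 0.5, "tz": 88, "hand": -0.4},
  {"rx": 0, "ry": 0, "rz": 0, "tx": 0, "ty": 0.5, "tz": 88, "hand": -0.1},
  {"rx": 0, "ry": 0, "rz": 0, "tx": 0, "ty": 0.5, "tz": 88, "hand": 0.1},
  {"rx": 0, "ry": 0, "rz": 0, "tx": 0, "ty": 0.5, "tz": 88, "hand": 0.1},
  {"rx": 0, "ry": 0, "rz": 0, "tx": 0, "ty": 0.5, "tz": 88, "hand": 0.1},
], squeeze=18)

```text
time: 20.55
tcp_pos: [0.6409, -0.147, 0.0408]
tool_rot: [2.364, 2.066, 0.002]
force: [0.0, -0.1, 7.8]
grip_width: 0.608
```

```bash
python3 - <<'E'
from mv import *
to((.4278,-.1815,.17),(.4278,-.1815,.034))
E
```

```text
t 20.55 tcp [ 0.6409 -0.147   0.0408] yaw 82.31 tilt 0.11 F [ 0.  -0.1  7.8] w 57.1
(0.4278, -0.1815, 0.17) [ -62.8 -206.3 -129.6] 
(0.4278, -0.1815, 0.034) [ -62.7 -206.6    6.4]
```

Request:
jog_arm([
  {"rx": 0, "ry": 0, "rz": 0, "tx": 0, "ty": 0, "tz": -20, "hand": 0.1},
  {"rx": 0, "ry": 0, "rz": 0, "tx": 0, "ty": 0, "tz": -60, "hand": 0.1},
  {"rx": 0, "ry": 0, "rz": 0, "tx": -5, "ty": -15, "tz": -85, "hand": 0.1},
  {"rx": 0, "ry": 0, "rz": 0, "tx": -17, "ty": -55, "tz": -90, "hand": 0.1},
  {"rx": 0, "ry": 0, "rz": 0, "tx": -32, "ty": -105, "tz": -90, "hand": 0.1},
  {"rx": 0, "ry": 0, "rz": 0, "tx": -48, "ty": -158, "tz": -90, "hand": 0.1},
  {"rx": 0, "ry": 0, "rz": 0, "tx": -59, "ty": -194, "tz": -85, "hand": 0.1},
  {"rx": 0, "ry": 0, "rz": 0, "tx": -62.8, "ty": -206.5, "tz": -65, "hand": 0.1},
  {"rx": 0, "ry": 0, "rz": 0, "tx": -62.8, "ty": -206.5, "tz": -35, "hand": 0.1},
  {"rx": 0, "ry": 0, "rz": 0, "tx": -62.8, "ty": -206.5, "tz": -8, "hand": 0.1},
  {"rx": 0, "ry": 0, "rz": 0, "tx": -62.8, "ty": -206.5, "tz": 2, "hand": 0.1},
  {"rx": 0, "ry": 0, "rz": 0, "tx": -62.8, "ty": -206.5, "tz": 4.5, "hand": 0.1},
  {"rx": 0, "ry": 0, "rz": 0, "tx": -62.8, "ty": -206.5, "tz": 4.5, "hand": 0.1},
], squeeze=22)

```text
time: 22.18
tcp_pos: [0.4276, -0.1816, 0.036]
tool_rot: [2.364, 2.067, 0.0]
force: [0.0, 0.0, -1.4]
grip_width: 0.607
```

```bash
python3 - <<'E'
from mv import *
q=ctrl.grab_frame('scene')
def crop(p,x0,y0,w,h,s): return cv2.resize(cv2.cvtColor(p['frame'],cv2.COLOR_RGB2BGR)[y0:y0+h,x0:x0+w],None,fx=s,fy=s,interpolation=cv2.INTER_CUBIC)
cv2.imwrite('pics/a7.png',crop(q,190,120,180,160,3.5))
to((.4278,-.1815,.034),(.4278,-.1815,.17),(.579,-.399,.19,-7.7))
E
```

```text
t 22.225 tcp [ 0.4277 -0.1817  0.0359] yaw 82.32 tilt 0.08 F [ 1.  -0.5 -2.2] w 56.7
(0.4278, -0.1815, 0.034) [0.2 0.1 1.9] 
(0.4278, -0.1815, 0.17) [ 1.000e-01  3.000e-01 -1.341e+02] 
(0.579, -0.399, 0.19, -7.7) [-195.3  179.2 -153.7] [ 1.000e-03 -0.000e+00  1.571e+00]
```

View pics/a7.png

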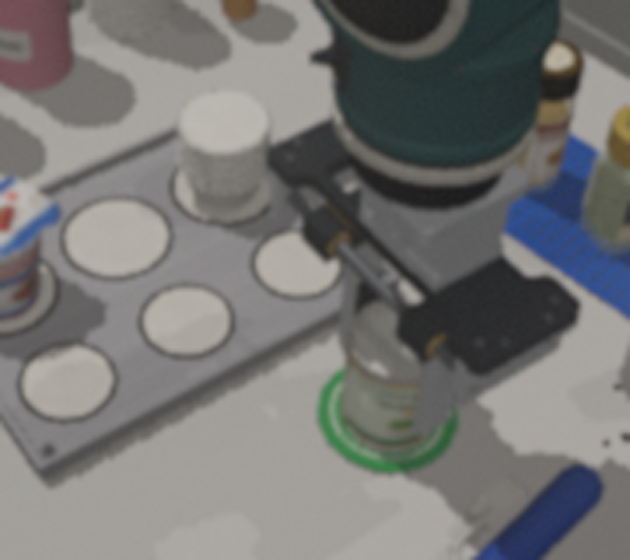

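The tin sits centred on the green mat at (390,400). Releasing it, rising, and going to the shaker.

Request:
jog_arm([
  {"rx": 0, "ry": 0, "rz": 0, "tx": 0, "ty": 0, "tz": 0.4, "hand": -0.3},
  {"rx": 0, "ry": 0, "rz": 0, "tx": 0, "ty": 0, "tz": 0.4, "hand": -0.6},
  {"rx": 0, "ry": 0, "rz": 0, "tx": 0, "ty": 0, "tz": 0.4, "hand": -0.8},
  {"rx": 0, "ry": 0, "rz": 0, "tx": 0, "ty": 0, "tz": 0.4, "hand": -0.8},
  {"rx": 0, "ry": 0, "rz": 0, "tx": 0, "ty": 0, "tz": -20, "hand": -0.8},
  {"rx": 0, "ry": 0, "rz": 0, "tx": 0, "ty": 0, "tz": -70, "hand": -0.8},
  {"rx": 0, "ry": 0, "rz": 0.1, "tx": 0, "ty": 0, "tz": -125, "hand": -0.7},
  {"rx": 0, "ry": 0, "rz": 0.27, "tx": -18, "ty": 16, "tz": -154, "hand": -0.5},
  {"rx": 0, "ry": 0, "rz": 0.45, "tx": -42, "ty": 40, "tz": -154, "hand": -0.5},
  {"rx": 0, "ry": 0, "rz": 0.63, "tx": -68, "ty": 63, "tz": -154, "hand": -0.5},
  {"rx": 0, "ry": 0, "rz": 0.81, "tx": -94, "ty": 87, "tz": -154, "hand": -0.5},
  {"rx": 0, "ry": 0, "rz": 0.99, "tx": -120, "ty": 111, "tz": -154, "hand": -0.5},
  {"rx": 0, "ry": 0, "rz": 1.17, "tx": -146, "ty": 135, "tz": -154, "hand": -0.5},
  {"rx": 0, "ry": 0, "rz": 1.35, "tx": -172, "ty": 158, "tz": -154, "hand": -0.5},
  {"rx": 0, "ry": 0, "rz": 1.5, "tx": -190, "ty": 174, "tz": -154, "hand": -0.5},
  {"rx": 0, "ry": 0, "rz": 1.571, "tx": -195.3, "ty": 179.2, "tz": -140, "hand": -0.5},
  {"rx": 0, "ry": 0, "rz": 1.571, "tx": -195.3, "ty": 179.2, "tz": -115, "hand": -0.5},
  {"rx": 0, "ry": 0, "rz": 1.571, "tx": -195.3, "ty": 179.2, "tz": -110, "hand": -0.5},
  {"rx": 0, "ry": 0, "rz": 1.571, "tx": -195.3, "ty": 179.2, "tz": -110, "hand": -0.5},
])

```text
time: 24.6
tcp_pos: [0.5786, -0.3988, 0.1452]
tool_rot: [-3.134, 0.21, 0.0]
force: [0.1, 0.0, 0.1]
grip_width: 0.75
```

```bash
python3 - <<'E'
from mv import *
q=ctrl.grab_frame('scene')
def crop(p,x0,y0,w,h,s): return cv2.resize(cv2.cvtColor(p['frame'],cv2.COLOR_RGB2BGR)[y0:y0+h,x0:x0+w],None,fx=s,fy=s,interpolation=cv2.INTER_CUBIC)
cv2.imwrite('pics/a8.png',crop(q,190,70,220,190,3))
to((.5791,-.3989,.0381,-7.7))
E
```

```text
t 24.65 tcp [ 0.5789 -0.399   0.1458] yaw -7.68 tilt 0.04 F [-0.6 -0.2 -0.4] w 70.5
(0.5791, -0.3989, 0.0381, -7.7) [  0.2  -0.2 107.7] [ 0.    -0.001  0.   ]
```

View pics/a8.png

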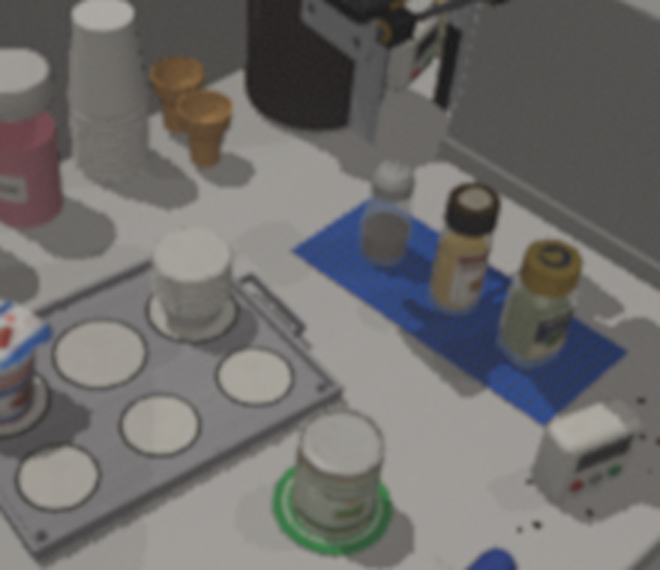

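The tin stands in the ring at (335,480), and the fingers are above the shaker at (388,215).

Request:
jog_arm([
  {"rx": 0, "ry": 0, "rz": 0, "tx": 0, "ty": 0, "tz": 30, "hand": -0.5},
  {"rx": 0, "ry": 0, "rz": 0, "tx": 0, "ty": 0, "tz": 75, "hand": -0.5},
  {"rx": 0, "ry": 0, "rz": 0, "tx": 0, "ty": 0, "tz": 107.5, "hand": -0.5},
  {"rx": 0, "ry": 0, "rz": 0, "tx": 0, "ty": 0, "tz": 107.5, "hand": -0.3},
  {"rx": 0, "ry": 0, "rz": 0, "tx": 0, "ty": 0, "tz": 107.5, "hand": 0},
  {"rx": 0, "ry": 0, "rz": 0, "tx": 0, "ty": 0, "tz": 107.5, "hand": 0.3},
  {"rx": 0, "ry": 0, "rz": 0, "tx": 0, "ty": 0, "tz": 107.5, "hand": 0.5},
  {"rx": 0, "ry": 0, "rz": 0, "tx": 0, "ty": 0, "tz": 107.5, "hand": 0.5},
  {"rx": 0, "ry": 0, "rz": 0, "tx": 0, "ty": 0, "tz": 107.5, "hand": 0.5},
  {"rx": 0, "ry": 0, "rz": 0, "tx": 0, "ty": 0, "tz": 80, "hand": 0.5},
  {"rx": 0, "ry": 0, "rz": 0, "tx": 0, "ty": 0, "tz": 35, "hand": 0.5},
  {"rx": 0, "ry": 0, "rz": 0, "tx": 0, "ty": 0, "tz": -5, "hand": 0.5},
  {"rx": 0, "ry": 0, "rz": 0, "tx": 0, "ty": 0, "tz": -12, "hand": 0.5},
  {"rx": 0, "ry": 0, "rz": 0, "tx": 0, "ty": 0, "tz": -12, "hand": 0.5},
], squeeze=18)

```text
time: 26.4
tcp_pos: [0.5785, -0.399, 0.1571]
tool_rot: [3.134, -0.211, 0.0]
force: [-0.6, 0.4, -0.9]
grip_width: 0.444
```

```bash
python3 - <<'E'
from mv import *
to((.567,-.0510,.0432,-7.7))
E
```

```text
t 26.4 tcp [ 0.5785 -0.399   0.1571] yaw -7.69 tilt 0.02 F [-0.6  0.4 -0.9] w 41.7
(0.567, -0.051, 0.0432, -7.7) [ -58.  -343.3  113.8] [ 0. -0.  0.]
```

Request:
jog_arm([
  {"rx": 0, "ry": 0, "rz": 0, "tx": -4, "ty": -20, "tz": -5, "hand": 0.5},
  {"rx": 0, "ry": 0, "rz": 0, "tx": -11, "ty": -65, "tz": -8, "hand": 0.5},
  {"rx": 0, "ry": 0, "rz": 0, "tx": -20, "ty": -120, "tz": -8, "hand": 0.5},
  {"rx": 0, "ry": 0, "rz": 0, "tx": -30, "ty": -175, "tz": -8, "hand": 0.5},
  {"rx": 0, "ry": 0, "rz": 0, "tx": -40, "ty": -230, "tz": -8, "hand": 0.5},
  {"rx": 0, "ry": 0, "rz": 0, "tx": -49, "ty": -285, "tz": -8, "hand": 0.5},
  {"rx": 0, "ry": 0, "rz": 0, "tx": -56, "ty": -325, "tz": -5, "hand": 0.5},
  {"rx": 0, "ry": 0, "rz": 0, "tx": -58, "ty": -343.3, "tz": 20, "hand": 0.5},
  {"rx": 0, "ry": 0, "rz": 0, "tx": -58, "ty": -343.3, "tz": 55, "hand": 0.5},
  {"rx": 0, "ry": 0, "rz": 0, "tx": -58, "ty": -343.3, "tz": 95, "hand": 0.5},
  {"rx": 0, "ry": 0, "rz": 0, "tx": -58, "ty": -343.3, "tz": 110, "hand": 0.5},
  {"rx": 0, "ry": 0, "rz": 0, "tx": -58, "ty": -343.3, "tz": 113, "hand": 0.5},
  {"rx": 0, "ry": 0, "rz": 0, "tx": -58, "ty": -343.3, "tz": 113.5, "hand": 0.5},
  {"rx": 0, "ry": 0, "rz": 0, "tx": -58, "ty": -343.3, "tz": 113.5, "hand": 0.5},
])

```text
time: 28.15
tcp_pos: [0.5676, -0.051, 0.0445]
tool_rot: [3.134, -0.211, 0.002]
force: [0.7, -0.8, -1.4]
grip_width: 0.44
```

```bash
python3 - <<'E'
from mv import *
to((.567,-.0510,.043,-7.7),(.5040,-.4007,.19),(.5040,-.4007,.0395))
E
```

```text
t 28.15 tcp [ 0.5676 -0.051   0.0445] yaw -7.7 tilt 0.08 F [ 0.7 -0.8 -1.4] w 41.4
(0.567, -0.051, 0.043, -7.7) [-0.6  0.1  1.5] [-0.    -0.001  0.   ]
(0.504, -0.4007, 0.19) [ -15.9  355.  -145.6] 
(0.504, -0.4007, 0.0395) [-16.2 355.    4.9]
```

Request:
jog_arm([
  {"rx": 0, "ry": 0, "rz": 0, "tx": -0.3, "ty": 0, "tz": 1.2, "hand": 0.5},
  {"rx": 0, "ry": 0, "rz": 0, "tx": -0.3, "ty": 0, "tz": 1.2, "hand": 0.3},
  {"rx": 0, "ry": 0, "rz": 0, "tx": -0.3, "ty": 0, "tz": 1.2, "hand": -0.1},
  {"rx": 0, "ry": 0, "rz": 0, "tx": -0.3, "ty": 0, "tz": 1.2, "hand": -0.5},
  {"rx": 0, "ry": 0, "rz": 0, "tx": -0.3, "ty": 0, "tz": 1.2, "hand": -0.5},
  {"rx": 0, "ry": 0, "rz": 0, "tx": -0.3, "ty": 0, "tz": -20, "hand": -0.5},
  {"rx": 0, "ry": 0, "rz": 0, "tx": 0, "ty": 0, "tz": -70, "hand": -0.5},
  {"rx": 0, "ry": 0, "rz": 0, "tx": 0, "ty": 0, "tz": -120, "hand": -0.5},
  {"rx": 0, "ry": 0, "rz": 0, "tx": -1, "ty": 30, "tz": -145, "hand": -0.5},
  {"rx": 0, "ry": 0, "rz": 0, "tx": -4, "ty": 85, "tz": -145, "hand": -0.5},
  {"rx": 0, "ry": 0, "rz": 0, "tx": -7, "ty": 145, "tz": -145, "hand": -0.5},
  {"rx": 0, "ry": 0, "rz": 0, "tx": -9, "ty": 205, "tz": -145, "hand": -0.5},
  {"rx": 0, "ry": 0, "rz": 0, "tx": -12, "ty": 265, "tz": -145, "hand": -0.5},
  {"rx": 0, "ry": 0, "rz": 0, "tx": -15, "ty": 320, "tz": -145, "hand": -0.5},
  {"rx": 0, "ry": 0, "rz": 0, "tx": -16, "ty": 350, "tz": -135, "hand": -0.5},
  {"rx": 0, "ry": 0, "rz": 0, "tx": -16, "ty": 355, "tz": -110, "hand": -0.5},
  {"rx": 0, "ry": 0, "rz": 0, "tx": -16, "ty": 355, "tz": -105, "hand": -0.5},
  {"rx": 0, "ry": 0, "rz": 0, "tx": -16, "ty": 355, "tz": -105, "hand": -0.5},
])

```text
time: 30.4
tcp_pos: [0.504, -0.4, 0.1487]
tool_rot: [-3.134, 0.209, 0.0]
force: [-0.3, -0.7, 0.5]
grip_width: 0.744
```

```bash
python3 - <<'E'
from mv import *
q=ctrl.grab_frame('scene')
def crop(p,x0,y0,w,h,s): return cv2.resize(cv2.cvtColor(p['frame'],cv2.COLOR_RGB2BGR)[y0:y0+h,x0:x0+w],None,fx=s,fy=s,interpolation=cv2.INTER_CUBIC)
cv2.imwrite('pics/a9.png',crop(q,150,70,260,190,3))
to((.5039,-.4007,.0395,-7.7))
E
```

```text
t 30.45 tcp [ 0.5043 -0.4001  0.1492] yaw -7.64 tilt 0.04 F [0.3 0.  1. ] w 70.3
(0.5039, -0.4007, 0.0395, -7.7) [ -0.4   0.6 109.7] [ 0.    -0.001  0.001]
```

View pics/a9.png

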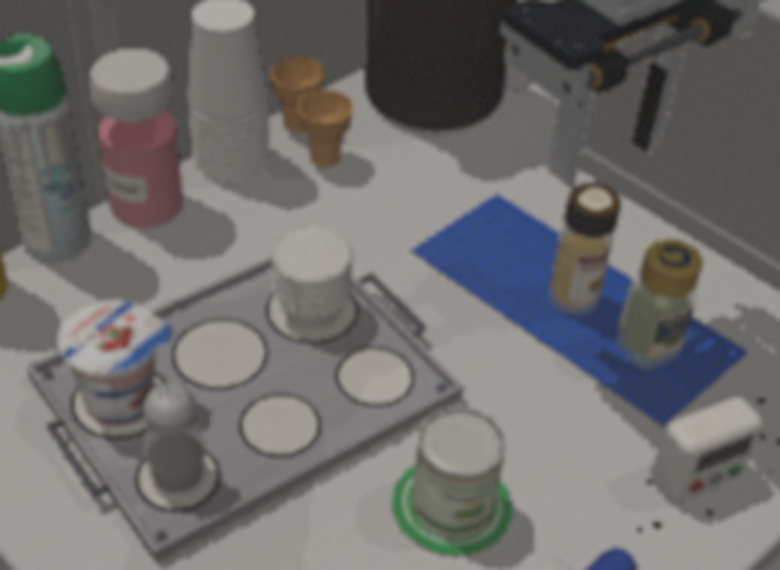

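The shaker stands in its ring at (177,460), upright. Now the cinnamon at (582,245).

Request:
jog_arm([
  {"rx": 0, "ry": 0, "rz": 0, "tx": -0.4, "ty": 0.6, "tz": 30, "hand": -0.5},
  {"rx": 0, "ry": 0, "rz": 0, "tx": -0.4, "ty": 0.6, "tz": 75, "hand": -0.5},
  {"rx": 0, "ry": 0, "rz": 0, "tx": -0.4, "ty": 0.6, "tz": 109.5, "hand": -0.5},
  {"rx": 0, "ry": 0, "rz": 0, "tx": -0.4, "ty": 0.6, "tz": 109.5, "hand": -0.3},
  {"rx": 0, "ry": 0, "rz": 0, "tx": -0.4, "ty": 0.6, "tz": 109.5, "hand": 0},
  {"rx": 0, "ry": 0, "rz": 0, "tx": -0.4, "ty": 0.6, "tz": 109.5, "hand": 0.3},
  {"rx": 0, "ry": 0, "rz": 0, "tx": -0.4, "ty": 0.6, "tz": 109.5, "hand": 0.5},
  {"rx": 0, "ry": 0, "rz": 0, "tx": -0.4, "ty": 0.6, "tz": 109.5, "hand": 0.5},
  {"rx": 0, "ry": 0, "rz": 0, "tx": -0.4, "ty": 0.6, "tz": 109.5, "hand": 0.5},
  {"rx": 0, "ry": 0, "rz": 0, "tx": -0.4, "ty": 0.6, "tz": 80, "hand": 0.5},
  {"rx": 0, "ry": 0, "rz": 0, "tx": -0.4, "ty": 0.6, "tz": 35, "hand": 0.5},
  {"rx": 0, "ry": 0, "rz": 0, "tx": -0.4, "ty": 0.6, "tz": -5, "hand": 0.5},
  {"rx": 0, "ry": 0, "rz": 0, "tx": -0.4, "ty": 0.6, "tz": -12, "hand": 0.5},
  {"rx": 0, "ry": 0, "rz": 0, "tx": -0.4, "ty": 0.6, "tz": -12, "hand": 0.5},
], squeeze=18)

```text
time: 32.2
tcp_pos: [0.5031, -0.4012, 0.1607]
tool_rot: [3.134, -0.211, 0.001]
force: [0.2, 0.6, -2.1]
grip_width: 0.433
```

```bash
python3 - <<'E'
from mv import *
to((.5562,-.1354,.0445,-7.7))
E
```

```text
t 32.2 tcp [ 0.5031 -0.4012  0.1607] yaw -7.69 tilt 0.03 F [ 0.2  0.6 -2.1] w 40.7
(0.5562, -0.1354, 0.0445, -7.7) [  17.  -270.6  116.1] [ 0. -0.  0.]
```

Request:
jog_arm([
  {"rx": 0, "ry": 0, "rz": 0, "tx": 1, "ty": -20, "tz": -3, "hand": 0.5},
  {"rx": 0, "ry": 0, "rz": 0, "tx": 4, "ty": -65, "tz": -5, "hand": 0.5},
  {"rx": 0, "ry": 0, "rz": 0, "tx": 8, "ty": -120, "tz": -5, "hand": 0.5},
  {"rx": 0, "ry": 0, "rz": 0, "tx": 11, "ty": -175, "tz": -5, "hand": 0.5},
  {"rx": 0, "ry": 0, "rz": 0, "tx": 14, "ty": -228, "tz": -5, "hand": 0.5},
  {"rx": 0, "ry": 0, "rz": 0, "tx": 16, "ty": -260, "tz": 5, "hand": 0.5},
  {"rx": 0, "ry": 0, "rz": 0, "tx": 17, "ty": -270.5, "tz": 30, "hand": 0.5},
  {"rx": 0, "ry": 0, "rz": 0, "tx": 17, "ty": -270.5, "tz": 70, "hand": 0.5},
  {"rx": 0, "ry": 0, "rz": 0, "tx": 17, "ty": -270.5, "tz": 103, "hand": 0.5},
  {"rx": 0, "ry": 0, "rz": 0, "tx": 17, "ty": -270.5, "tz": 113, "hand": 0.5},
  {"rx": 0, "ry": 0, "rz": 0, "tx": 17, "ty": -270.5, "tz": 115.5, "hand": 0.5},
  {"rx": 0, "ry": 0, "rz": 0, "tx": 17, "ty": -270.5, "tz": 115.5, "hand": 0.5},
  {"rx": 0, "ry": 0, "rz": 0, "tx": 17, "ty": -270.5, "tz": 115.5, "hand": 0.5},
])

```text
time: 33.83
tcp_pos: [0.5565, -0.1353, 0.0455]
tool_rot: [3.134, -0.211, 0.001]
force: [0.8, 0.1, -0.5]
grip_width: 0.43
```

```bash
python3 - <<'E'
from mv import *
to((.5562,-.1354,.0445,-7.7),(.4293,-.4022,.19),(.4293,-.4022,.0384))
E
```

```text
t 33.825 tcp [ 0.5565 -0.1353  0.0455] yaw -7.69 tilt 0.05 F [ 0.8  0.1 -0.5] w 40.4
(0.5562, -0.1354, 0.0445, -7.7) [-0.3  0.1  1. ] [ 0.    -0.001  0.   ]
(0.4293, -0.4022, 0.19) [ -90.3  281.5 -144.5] 
(0.4293, -0.4022, 0.0384) [-90.4 281.5   7.1]
```

Request:
jog_arm([
  {"rx": 0, "ry": 0, "rz": 0, "tx": 0, "ty": 0, "tz": 0.8, "hand": 0.5},
  {"rx": 0, "ry": 0, "rz": 0, "tx": 0, "ty": 0, "tz": 0.8, "hand": 0.3},
  {"rx": 0, "ry": 0, "rz": 0, "tx": 0, "ty": 0, "tz": 0.8, "hand": -0.1},
  {"rx": 0, "ry": 0, "rz": 0, "tx": 0, "ty": 0, "tz": 0.8, "hand": -0.5},
  {"rx": 0, "ry": 0, "rz": 0, "tx": 0, "ty": 0, "tz": 0.8, "hand": -0.5},
  {"rx": 0, "ry": 0, "rz": 0, "tx": 0, "ty": 0, "tz": -20, "hand": -0.5},
  {"rx": 0, "ry": 0, "rz": 0, "tx": 0, "ty": 0, "tz": -70, "hand": -0.5},
  {"rx": 0, "ry": 0, "rz": 0, "tx": 0, "ty": 0, "tz": -120, "hand": -0.5},
  {"rx": 0, "ry": 0, "rz": 0, "tx": -10, "ty": 30, "tz": -145, "hand": -0.5},
  {"rx": 0, "ry": 0, "rz": 0, "tx": -28, "ty": 85, "tz": -145, "hand": -0.5},
  {"rx": 0, "ry": 0, "rz": 0, "tx": -45, "ty": 140, "tz": -145, "hand": -0.5},
  {"rx": 0, "ry": 0, "rz": 0, "tx": -63, "ty": 195, "tz": -145, "hand": -0.5},
  {"rx": 0, "ry": 0, "rz": 0, "tx": -80, "ty": 250, "tz": -145, "hand": -0.5},
  {"rx": 0, "ry": 0, "rz": 0, "tx": -90, "ty": 278, "tz": -130, "hand": -0.5},
  {"rx": 0, "ry": 0, "rz": 0, "tx": -90.3, "ty": 281.5, "tz": -105, "hand": -0.5},
  {"rx": 0, "ry": 0, "rz": 0, "tx": -90.3, "ty": 281.5, "tz": -105, "hand": -0.5},
  {"rx": 0, "ry": 0, "rz": 0, "tx": -90.3, "ty": 281.5, "tz": -105, "hand": -0.5},
])

```text
time: 35.95
tcp_pos: [0.4297, -0.4019, 0.1507]
tool_rot: [3.135, -0.209, 0.001]
force: [-0.3, -0.4, -0.1]
grip_width: 0.751
```

```bash
python3 - <<'E'
from mv import *
to((.4293,-.4022,.0384,-7.7))
E
```

```text
t 35.95 tcp [ 0.4297 -0.4019  0.1507] yaw -7.64 tilt 0.03 F [-0.3 -0.4 -0.1] w 70.6
(0.4293, -0.4022, 0.0384, -7.7) [ -0.4   0.3 112.3] [ 0.    -0.001  0.001]
```

Request:
jog_arm([
  {"rx": 0, "ry": 0, "rz": 0, "tx": -0.4, "ty": 0.3, "tz": 30, "hand": -0.5},
  {"rx": 0, "ry": 0, "rz": 0, "tx": -0.4, "ty": 0.3, "tz": 75, "hand": -0.5},
  {"rx": 0, "ry": 0, "rz": 0, "tx": -0.4, "ty": 0.3, "tz": 112, "hand": -0.5},
  {"rx": 0, "ry": 0, "rz": 0, "tx": -0.4, "ty": 0.3, "tz": 112, "hand": -0.3},
  {"rx": 0, "ry": 0, "rz": 0, "tx": -0.4, "ty": 0.3, "tz": 112, "hand": 0},
  {"rx": 0, "ry": 0, "rz": 0, "tx": -0.4, "ty": 0.3, "tz": 112, "hand": 0.3},
  {"rx": 0, "ry": 0, "rz": 0, "tx": -0.4, "ty": 0.3, "tz": 112, "hand": 0.5},
  {"rx": 0, "ry": 0, "rz": 0, "tx": -0.4, "ty": 0.3, "tz": 112, "hand": 0.5},
  {"rx": 0, "ry": 0, "rz": 0, "tx": -0.4, "ty": 0.3, "tz": 112, "hand": 0.5},
  {"rx": 0, "ry": 0, "rz": 0, "tx": -0.4, "ty": 0.3, "tz": 80, "hand": 0.5},
  {"rx": 0, "ry": 0, "rz": 0, "tx": -0.4, "ty": 0.3, "tz": 35, "hand": 0.5},
  {"rx": 0, "ry": 0, "rz": 0, "tx": -0.4, "ty": 0.3, "tz": -5, "hand": 0.5},
  {"rx": 0, "ry": 0, "rz": 0, "tx": -0.4, "ty": 0.3, "tz": -8, "hand": 0.5},
  {"rx": 0, "ry": 0, "rz": 0, "tx": -0.4, "ty": 0.3, "tz": -8, "hand": 0.5},
], squeeze=18)

```text
time: 37.7
tcp_pos: [0.4284, -0.4025, 0.1579]
tool_rot: [3.134, -0.211, 0.0]
force: [-0.9, -0.6, -1.2]
grip_width: 0.451
```

```bash
python3 - <<'E'
from mv import *
to((.5445,-.2198,.0435,-7.7))
E
```

```text
t 37.7 tcp [ 0.4284 -0.4025  0.1579] yaw -7.69 tilt 0.01 F [-0.9 -0.6 -1.2] w 42.4
(0.5445, -0.2198, 0.0435, -7.7) [  90.6 -196.6  114.4] [ 0. -0.  0.]
```

Request:
jog_arm([
  {"rx": 0, "ry": 0, "rz": 0, "tx": 9, "ty": -20, "tz": -3, "hand": 0.5},
  {"rx": 0, "ry": 0, "rz": 0, "tx": 28, "ty": -60, "tz": -5, "hand": 0.5},
  {"rx": 0, "ry": 0, "rz": 0, "tx": 50, "ty": -108, "tz": -5, "hand": 0.5},
  {"rx": 0, "ry": 0, "rz": 0, "tx": 72, "ty": -156, "tz": -5, "hand": 0.5},
  {"rx": 0, "ry": 0, "rz": 0, "tx": 87, "ty": -188, "tz": 5, "hand": 0.5},
  {"rx": 0, "ry": 0, "rz": 0, "tx": 90.3, "ty": -196.3, "tz": 30, "hand": 0.5},
  {"rx": 0, "ry": 0, "rz": 0, "tx": 90.3, "ty": -196.3, "tz": 70, "hand": 0.5},
  {"rx": 0, "ry": 0, "rz": 0, "tx": 90.3, "ty": -196.3, "tz": 103, "hand": 0.5},
  {"rx": 0, "ry": 0, "rz": 0, "tx": 90.3, "ty": -196.3, "tz": 111, "hand": 0.5},
  {"rx": 0, "ry": 0, "rz": 0, "tx": 90.3, "ty": -196.3, "tz": 114, "hand": 0.5},
  {"rx": 0, "ry": 0, "rz": 0, "tx": 90.3, "ty": -196.3, "tz": 114, "hand": 0.5},
  {"rx": 0, "ry": 0, "rz": 0, "tx": 90.3, "ty": -196.3, "tz": 114, "hand": 0.5},
])

```text
time: 39.2
tcp_pos: [0.5444, -0.2201, 0.0442]
tool_rot: [-3.134, 0.211, -0.0]
force: [1.4, 0.2, -0.8]
grip_width: 0.447
```

```bash
python3 - <<'E'
from mv import *
to((.5445,-.2198,.0435,-7.7),(.4,-.35,.2))
E
```

```text
t 39.2 tcp [ 0.5444 -0.2201  0.0442] yaw -7.69 tilt 0.0 F [ 1.4  0.2 -0.8] w 42.1
(0.5445, -0.2198, 0.0435, -7.7) [ 0.  -0.3  0.7] [-0. -0.  0.]
(0.4, -0.35, 0.2) [-125.8  148.1 -155.8]
```

Request:
jog_arm([
  {"rx": 0, "ry": 0, "rz": 0, "tx": 0, "ty": 0, "tz": 1, "hand": 0.5},
  {"rx": 0, "ry": 0, "rz": 0, "tx": 0, "ty": 0, "tz": 1, "hand": 0.3},
  {"rx": 0, "ry": 0, "rz": 0, "tx": 0, "ty": 0, "tz": 1, "hand": -0.1},
  {"rx": 0, "ry": 0, "rz": 0, "tx": 0, "ty": 0, "tz": 1, "hand": -0.5},
  {"rx": 0, "ry": 0, "rz": 0, "tx": 0, "ty": 0, "tz": 1, "hand": -0.5},
  {"rx": 0, "ry": 0, "rz": 0, "tx": 0, "ty": 0, "tz": -20, "hand": -0.5},
  {"rx": 0, "ry": 0, "rz": 0, "tx": 0, "ty": 0, "tz": -70, "hand": -0.5},
  {"rx": 0, "ry": 0, "rz": 0, "tx": 0, "ty": 0, "tz": -120, "hand": -0.5},
  {"rx": 0, "ry": 0, "rz": 0, "tx": -20, "ty": 30, "tz": -155, "hand": -0.5},
  {"rx": 0, "ry": 0, "rz": 0, "tx": -60, "ty": 75, "tz": -155, "hand": -0.5},
  {"rx": 0, "ry": 0, "rz": 0, "tx": -95, "ty": 115, "tz": -155, "hand": -0.5},
  {"rx": 0, "ry": 0, "rz": 0, "tx": -125, "ty": 150, "tz": -155, "hand": -0.5},
  {"rx": 0, "ry": 0, "rz": 0, "tx": -125, "ty": 180, "tz": -155, "hand": -0.5},
  {"rx": 0, "ry": 0, "rz": 0, "tx": -125, "ty": 180, "tz": -155, "hand": -0.5},
])

```text
time: 40.95
tcp_pos: [0.3954, -0.3836, 0.1988]
tool_rot: [3.134, -0.216, -0.0]
force: [0.5, 0.3, 0.0]
grip_width: 0.747
```

```bash
python3 - <<'E'
from mv import *
p=ctrl.grab_frame('top');q=ctrl.grab_frame('scene')
def crop(im,x0,y0,w,h,s): return cv2.resize(im[y0:y0+h,x0:x0+w],None,fx=s,fy=s,interpolation=cv2.INTER_CUBIC)
a=cv2.imread('pics/scene0.png');b=cv2.imread('pics/top0.png');Q=cv2.cvtColor(q['frame'],cv2.COLOR_RGB2BGR);P=cv2.cvtColor(p['frame'],cv2.COLOR_RGB2BGR)
bx=(155,140,170,125);tx=(155,120,140,150)
cv2.imwrite('pics/fin.png',np.vstack([np.hstack([crop(a,*bx,2.2),crop(Q,*bx,2.2)]),cv2.resize(np.hstack([crop(b,*tx,2),crop(P,*tx,2)]),(748,300))]))
# shift of each jar vs start by phase/ECC template match
for n,(x0,y0,w,h) in dict(salt=(196,194,24,44),cin=(230,170,26,50),nut=(262,154,28,50),yog=(168,168,36,46),cups=(238,144,32,38)).items():
    t=cv2.cvtColor(a[y0:y0+h,x0:x0+w],6).astype('float32'); g=cv2.cvtColor(Q,6).astype('float32')[y0-5:y0+h+5,x0-5:x0+w+5]
    r=cv2.matchTemplate(cv2.resize(g,None,fx=4,fy=4,interpolation=2),cv2.resize(t,None,fx=4,fy=4,interpolation=2),5); _,v,_,l=cv2.minMaxLoc(r); print(n,round(v,3),(np.array(l)-20)/4)
to()
E
```

```text
salt 0.935 [0.25 0.25]
cin 0.858 [0.5 0.5]
nut 0.987 [0.25 0.25]
yog 0.996 [0. 0.]
cups 0.992 [0.   0.25]
t 41.05 tcp [ 0.3966 -0.3812  0.1988] yaw -7.68 tilt 0.03 F [-0.2  0.4 -1.2] w 70.9
```

View pics/fin.png

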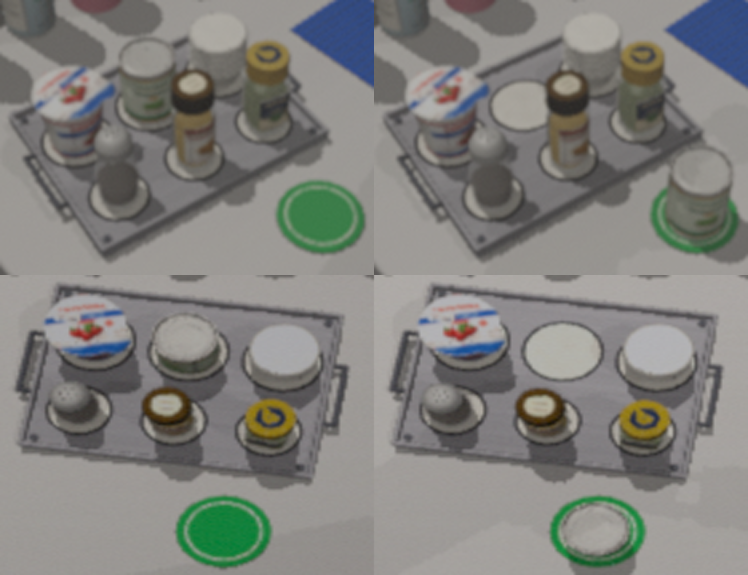

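The final picture, with before on the left and after on the right, shows all three jars upright in their rings and the tin centred on the green mat at about (697,200) in the scene half. The yoghurt pot and cups have not moved. Handing in.

```bash
python3 -c "
from rig import ctrl
print(ctrl.sign_off(), ctrl.get_obs()['time'])"
```

```text
the job is handed in; nothing more can be done
the job is handed in; nothing more can be done
```

The job is handed in, finished at about 41 s on the robot's clock. I stood the nutmeg, cinnamon and salt shaker on the blue mat. Then I put the vegetable tin in the middle of the green mat and returned each jar to its own front-row place.

**Last checks:**
- **Jars:** compared with the first scene picture, each jar is within 0.5 pixel (about 1–2 mm) of where it started. All three are upright and in their rings.
- **Match scores:** nutmeg was 0.99, salt 0.94 and cinnamon 0.86. I put the cinnamon's lower score down to the tin no longer being behind it.
- **Yoghurt pot and portion cups:** neither has moved (0 to 0.25 pixel).
- **Tin:** both cameras show it upright and centred on the green mat.
- **Gripper:** open and clear of everything. The highest wrist force I read was about 10 N, though readings were only taken at the end of each move.

**What disagreed:**
- The grip on the shaker measured 41.7 mm instead of 44 mm. A look after lifting showed it held upright and secure.
- My first move command was refused because rows were missing keys; nothing moved and I resent it.

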